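# Close a parts carton and weigh the lid down

### The job

Close the open cardboard carton of filters: first fold both end flaps down flat, then fold the large lid down flat over them. Then take the pressing weight by its orange grip off the sloped rest and set it down, without dropping it, flat in the middle of the closed lid with its length along the carton's length, let go, and leave the other things on the bench where they are.

Things in the scene. Friction and masses are not known exactly. Their poses are not given: they have to be found in the camera images.
- carton: Brown cardboard carton, full and heavy, does not shift: 130 (x, its depth) x 190 (y, its length) x 90 mm high, walls 4 mm, two blue filters inside below the rim. Origin: centre of its underside. Its x axis points to the side where the lid is hinged, y along its length, z up.
- flap_left (a joint): End flap at the carton's +y end: 80 mm from hinge to free edge, 120 mm wide along the carton's x, 4 mm thick. Hinge line along the carton's x at y = +95 mm, z = 92 mm in the carton's frame. Value: 0 = folded down flat inwards over the opening, 1.57 = upright, more = leaning outwards (limit 2.4). It stays where it is left; about 1 N moves it.
- flap_right (a joint): The same flap at the carton's -y end, hinge line at y = -95 mm, z = 92 mm; 0 = folded down flat, grows as it opens outwards.
- lid (a joint): Large lid: 130 mm from hinge to free edge, 188 mm wide along the carton's y, 4 mm thick, white stripe on its outer face. Hinge line along y at x = +65 mm, z = 96 mm in the carton's frame. Value: 0 = closed flat over the end flaps, 1.57 = upright, more = leaning away to +x (limit 2.4). Closed, its top is 98 mm above the bench. Stays where left; about 1 N moves it.
- flap_left_edge (a point): Middle of the free edge of the +y end flap.
- flap_right_edge (a point): Middle of the free edge of the -y end flap.
- lid_edge (a point): Middle of the free edge of the lid.
- weight: Pressing weight, 0.5 to 0.75 kg: steel plate 60 (x) x 120 (y) x 10 mm with an orange grip standing on it, a rib 20 (x) x 100 (y) x 45 mm high (rib from 10 to 55 mm above the underside). Origin: centre of its underside; z axis out of its top, y along its length. At first it lies on the sloped rest, so its z axis leans about 29 degrees.
- rest: Dark steel sloped rest, fixed, 115 x 180 mm, 80 mm high: a board sloping 29 degrees that faces its -x side, low edge at -x with a lip 10 mm high that stops the weight. Origin: centre of its underside; the weight underside centre lies at about x 0, z 48 mm in its frame.
- wrench: Bystander: steel wrench 160 mm long lying on the bench. Origin: centre of its underside.
- mug: Bystander: white mug, radius 40, 90 mm high. Origin: centre of its underside.
- oil_bottle: Bystander: white plastic bottle with red cap, radius 36, 210 mm high. Origin: centre of its underside.
- spray_can: Bystander: blue can, radius 30, 190 mm high. Origin: centre of its underside.
- grease_jar: Bystander: yellow jar with black cap, radius 40, 90 mm high. Origin: centre of its underside.
- screwdriver: Bystander: screwdriver with red handle, 190 mm long, lying on the bench. Origin: centre of its underside.
- brake_drum: Bystander: dark steel hub, radius 55, 45 mm high. Origin: centre of its underside.
There are look-alikes about, which are no part of the job. Several things have the shape of the weight; the one meant has the colours described above. Of the things that look like the carton, the larger one is meant.

How it is judged:
On the way, in this order (a step that is already met when the one before it is completed fails the run):
1. both end flaps folded down flat (within 0.12 rad) while the lid is still open (more than 0.7 rad) (value of joint each of flap_left, flap_right below 0.12 rad and value of joint lid above 0.7 rad), for 0.1 s.
2. lid folded down flat (within 0.08 rad) with the end flaps still down under it (value of joint each of flap_left, flap_right below 0.12 rad and value of joint lid below 0.08 rad), for 0.2 s.
At the end, for the whole second after the job is handed in: Both end flaps within 0.12 rad of flat, the lid within 0.06 rad of flat, and the weight at rest on the closed lid: its centre within 25 mm (carton's x) and 35 mm (carton's y) of the lid's middle, lying level within 0.08 rad, its length within 0.3 rad of the carton's length, released (value of joint each of flap_left, flap_right below 0.12 rad and value of joint lid below 0.06 rad and x of weight in the frame of carton between -0.025 and 0.025 m and y of weight in the frame of carton between -0.035 and 0.035 m and z of weight in the frame of carton between 0.092 and 0.106 m and angle between weight's own z axis and vertical below 0.08 rad and angle between the y axis of weight and the y axis of carton, either way round below 0.3 rad and linear speed of weight below 0.02 m/s); the robot touches nothing.
It fails at once if the weight is dropped (moves faster than 0.5 m/s while the fingers do not touch it) (contact force between the fingers and weight below 0.05 N and linear speed of weight above 0.5 m/s).
It fails at once if a bystander is moved by more than 40 mm (distance of any of wrench, mug, oil_bottle, spray_can, grease_jar, screwdriver, brake_drum from where it was at the start of the episode above 0.04 m).
It also fails if it takes over 70 s, if anything falls off the work surface, if the arm or the gripper's body presses on something with over 40 N, if the wrist force passes 120 N, or if a joint passes its speed limit or range.

### The arm

A 7-joint arm with a two-finger parallel gripper is mounted at the origin on the work surface. World frame = base frame: x ahead of the robot, y to its left, z up, the work surface at z = 0. Lengths are in m, angles in rad, forces in N, time in s.
With the tool pointing down it reaches from about 0.35 to 0.9 m from the base axis. Payload 8.1 kg.
Tool frame: the origin (TCP) lies on the centre line of the jaws, within the pads' length; the fingertips stand 17 mm ahead of it and the grasp point (between the pads) lies 2 mm behind it; z points along the fingers, y is the direction in which the jaws open and shut (so a half turn about z gives the same grasp; the last joint's range is limited). The gripper opens to 92 mm and grips with 3 to 60 N. Pads are 19 mm wide; open, the fingers measure 130 mm over their backs; the gripper's body (75 mm by 190 mm) begins 47 mm behind the grasp point.
Start: joints at [-1.421, 0.434, 0.025, 1.573, -0.012, 1.134, -0.075], TCP at [0.156, 0.605, 0.212] pointing down, gripper open.
Joint ranges: [-2.62, 2.62], [-0.44, 2.09], [-1.27, 1.32], [0.08, 2.57], [-1.32, 4.46], [0.12, 2], [-2.74, 2.74]. Speed limits (rad/s): [2.22, 2.22, 3.01, 3.01, 3.14, 3.14, 3.14].

### API

Orientations are given as a rotation vector (axis times angle).
In Python, from cell import arm, imaging, job gives the robot as it stands.
- The arm moves only by the tool jog_arm, never from a script. Its argument "moves" is a list of rows, each an object with "fingers": the closure, from -1 (fully open) to 1 (shut); "xyz": the shift along the tool's x, y, z in cm, a list of three; "angular": the turn, a rotation vector about the tool's x, y, z in rad, a list of three. In form: [{"fingers": fingers, "xyz": [dx, dy, dz], "angular": [ax, ay, az]}, ...]. A call has 1 to 12 rows; each row is the pose to reach, as a shift and turn from the pose commanded when the call began, along the tool's axes at that moment; what a row does not reach only later rows make up. A row lasts 1/8 s, in which the tool goes at most 62.5 mm and 10.7 degrees, less where a joint would pass 70% of its speed; a pose out of reach is approached as far as the arm can. A call with a gripper value outside its range is refused whole. The fingers move at their own pace and stop on an object; "grip_force" is the grip in N (left out, the last holds). Time passes only in rows, so rows that repeat a pose let the fingers close. It gives the time, the measured TCP pose, the force and the opening at its end, in the units of the state.
- arm.observe(): the state, without advancing time (a new reading comes with each control period).
- imaging.get_image(name): name is "scene" or "side" or "wrist"; returns the picture (420x560x3 uint8, red, green, blue); there is no depth.
- imaging.camera_params(name): a dict with "fx", "fy", "cx", "cy" (pixels), "rvec" (rotation vector, rad) and "tvec" (3), from world to camera coordinates, as OpenCV has them; the wrist camera has in their place "hand_eye" (4x4, takes a point from camera to tool coordinates, whose origin is the TCP and whose axes are the flange's). Camera axes: x right, y down, z forward; pixel columns grow to the right and rows downward; lengths in m; the calibration is good to about 2 mm. A picture is of the moment at which its call begins: read the wrist's pose just before it. camera_params takes no time and is no camera call.
- job.sign_off(): hands the job in, once; it reports no verdict.
The state is a dict: "clock": time; "joints": joint angles; "dq": joint speeds; "joint_efforts": joint torques, N m; "position": TCP position; "ee_rot": TCP orientation; "force": force on the tool from outside, world axes, zero at the start; "ft_torque": the same for the moment, N m; "width": opening from 0.0 (shut) to 1.0 (fully open).
Only numpy, scipy, OpenCV 4.12 (cv2) and the standard library are available. Lean on these libraries where they do the work, as an engineer would, in place of code of your own. Each camera call takes 0.05 s, during which the arm holds its last target. There are 200 camera calls.

## Working session

There is one attempt and no reset: what is moved stays moved. The work goes in short steps, Python scripts to look and compute and a tool call to move; the robot and the scene stay as the last step left them, time stands still between calls to the robot, and variables do not carry over. Pictures are saved under pics/ and viewed, about 8 in all and at most 12, crops included, and the job is handed in when it is done.

Besides the shell and the picture viewer there is one more tool, called after "Emit:" as name(argument=value, ...) on one line, values as JSON. jog_arm: Moves the arm, as the interface text tells. Its arguments: {"type":"object","properties":{"moves":{"type":"array"},"grip_force":{"type":"number"}},"required":["moves"]}

```bash
mkdir -p pics; ls
python3 - <<'E'
from cell import arm, imaging
import cv2
print(arm.observe())
for n in("scene","side","wrist"):
    im=imaging.get_image(n); cv2.imwrite(f"pics/{n}0.png",im[:,:,::-1]); print(n,imaging.camera_params(n))
a=cv2.imread("pics/scene0.png");cv2.imwrite("pics/scene0b.png",cv2.resize(a,(800,600),interpolation=cv2.INTER_CUBIC))
a=cv2.imread("pics/side0.png");cv2.imwrite("pics/side0b.png",cv2.resize(a,(800,600),interpolation=cv2.INTER_CUBIC))
E
```

```text
pics
{'clock': 0.0, 'joints': array([-1.42058245,  0.43521166,  0.02497415,  1.574116  , -0.011591  ,
        1.13397497, -0.0750823 ]), 'dq': array([-6.76948019e-04, -1.44011580e-03, -6.16763404e-04,  7.34850585e-05,
       -6.34129892e-04,  3.96301744e-03, -2.57236297e-04]), 'joint_efforts': array([ 7.88345769e-04, -6.67857170e+01,  9.85405035e-01, -3.14460397e+01,
       -6.05108030e-02,  4.34252957e-02,  1.83995967e-04]), 'position': array([0.15625813, 0.6045966 , 0.21094473]), 'ee_rot': array([-3.96133556e-01, -3.11646937e+00,  2.45734161e-03]), 'force': array([ 0.39659045, -0.20047533,  0.08104391]), 'ft_torque': array([-0.00244351,  0.03698671, -0.00175882]), 'width': 1.0003682535530365}
scene {'fx': 456.5953013229017, 'fy': 456.5953013229017, 'cx': 278.5371458895805, 'cy': 205.27920977266325, 'rvec': array([ 0.81644979,  2.7474863 , -0.77983385]), 'tvec': array([ 0.44902062, -0.19741688,  1.5181829 ])}
side {'fx': 465.91594998257546, 'fy': 465.91594998257546, 'cx': 286.66856104018325, 'cy': 212.44729522252578, 'rvec': array([ 2.41203769, -0.16093591,  0.0830356 ]), 'tvec': array([-0.55603271,  0.10591436,  1.41114157])}
wrist {'fx': 320.7491455872678, 'fy': 320.7491455872678, 'cx': 281.00155521219926, 'cy': 206.3093215347411, 'hand_eye': array([[-4.45734054e-04, -9.55057290e-01, -2.96420939e-01,
         7.93493925e-02],
       [ 9.99999816e-01, -5.47961269e-04,  2.61791332e-04,
         1.13092178e-03],
       [-4.12452915e-04, -2.96420768e-01,  9.55057359e-01,
        -1.72855403e-01],
       [ 0.00000000e+00,  0.00000000e+00,  0.00000000e+00,
         1.00000000e+00]])}
```

View pics/scene0b.png

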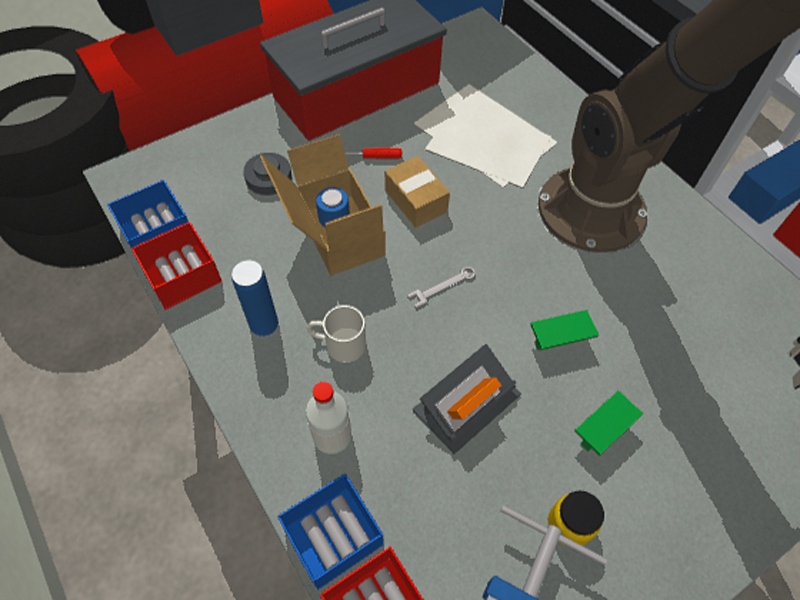

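View pics/side0b.png

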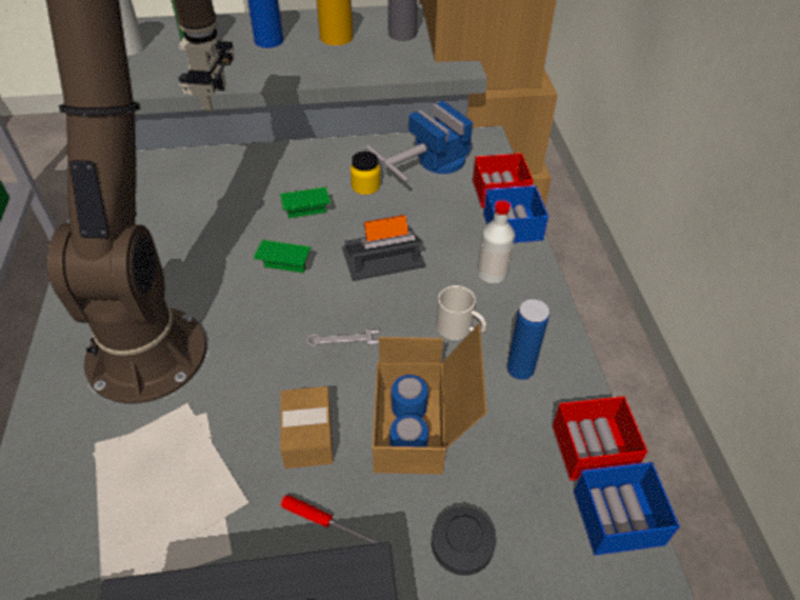

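The scene picture shows the open carton at (330,210), the rest with the weight at (468,400) and a small look-alike carton at (418,190). The side picture shows the carton at (410,410) and the weight at (388,235). I'll enlarge these crops.

Run:
```python
import cv2,numpy as np
a=cv2.imread("pics/scene0.png");b=cv2.imread("pics/side0.png")
def c(im,x,y,w,h,s): return cv2.resize(im[y:y+h,x:x+w],None,fx=s,fy=s,interpolation=cv2.INTER_CUBIC)
cv2.imwrite("pics/c1.png",np.hstack([c(a,175,90,100,105,4),c(b,250,220,100,120,4)[:420]]))
cv2.imwrite("pics/c1.png",np.vstack([np.hstack([c(a,175,90,100,105,4)[:420],c(b,250,225,100,105,4)]),np.hstack([c(a,285,235,80,45,5)[:180],c(b,230,145,80,36,5)]) if 0 else np.zeros((1,800,3),np.uint8)]))
cv2.imwrite("pics/c2.png",np.hstack([c(a,285,235,80,90,5),c(b,230,140,80,90,5)]))
```

```text
(no output)
```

View pics/c1.png

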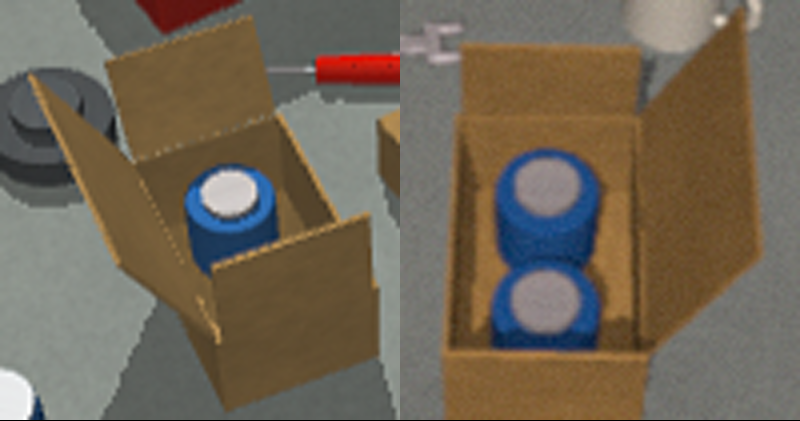

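View pics/c2.png

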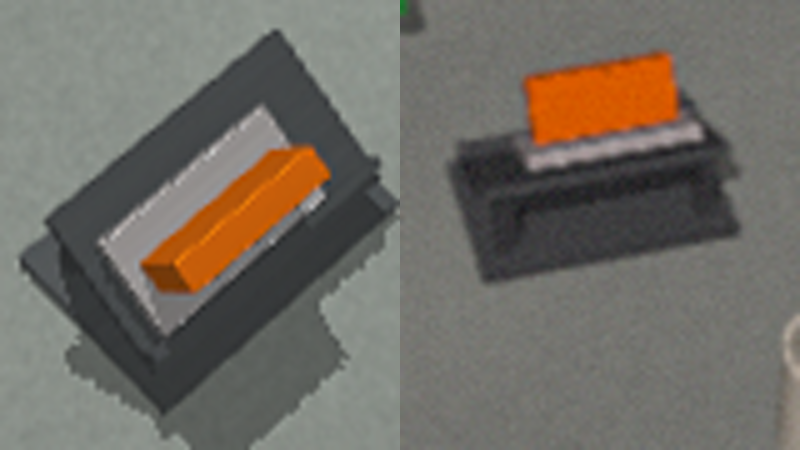

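```bash
cat > h.py <<'E'
import numpy as np, cv2
from cell import imaging
from scipy.spatial.transform import Rotation as R
from scipy.optimize import least_squares
P={n:imaging.camera_params(n) for n in("scene","side")}
def proj(n,X):
    p=P[n];K=np.array([[p['fx'],0,p['cx']],[0,p['fy'],p['cy']],[0,0,1]])
    return cv2.projectPoints(np.atleast_2d(np.array(X,float)),p['rvec'],p['tvec'],K,None)[0][:,0]
def flap(s,th,x,d=.08): # point on end flap
    return [x,s*(.095-d*np.cos(th)),.092+d*np.sin(th)]
def lid(th,y,d=.13): return [.065-d*np.cos(th),y,.096+d*np.sin(th)]
def W(q,pts,z=0):
    c,s=np.cos(q[2]),np.sin(q[2]);M=np.array([[c,-s,0],[s,c,0],[0,0,1]])
    return np.array(pts)@M.T+[q[0],q[1],z]
E
python3 - <<'E'
from h import *
for n in P:
    p=P[n];print(n,'campos',-R.from_rotvec(p['rvec']).as_matrix().T@p['tvec'])
S=lambda x,y:(175+x/4,90+y/4); D=lambda x,y:(250+(x-400)/4,225+y/4)
obs={'scene':[S(213,266),S(368,214),S(107,62),S(250,17),S(135,160),S(278,115),S(30,75),S(118,262),S(218,340),S(228,410),S(378,355)],
'side':[D(460,117),D(638,117),D(462,45),D(640,47),D(745,10),D(760,257),D(640,120),D(650,352)]}
def mod(q):
    l,r,t=q[3:6]
    a=[flap(1,l,.06),flap(1,l,-.06),flap(-1,r,.06),flap(-1,r,-.06),flap(-1,r,.06,0),flap(-1,r,-.06,0),lid(t,-.094),lid(t,.094),lid(t,.094,0),(.065,.095,0),(-.065,.095,0)]
    b=[flap(1,l,-.06,0),flap(1,l,.06,0),flap(1,l,-.06),flap(1,l,.06),lid(t,.094),lid(t,-.094),lid(t,.094,0),lid(t,-.094,0)]
    return {'scene':a,'side':b}
def f(q):
    m=mod(q);return np.concatenate([(proj(n,W(q,m[n]))-obs[n]).ravel() for n in m])
for x0 in([.5,-.15,0,1.6,1.6,1.9],):
    s=least_squares(f,x0,loss='soft_l1');print('carton',s.x.round(3),s.cost);print(f(s.x).reshape(-1,2).round(1).tolist())
q=s.x
print('L edge',W(q,[flap(1,q[3],0)]),'R edge',W(q,[flap(-1,q[4],0)]),'lid',W(q,[lid(q[5],0)]))
print('side FRedge px',proj('side',W(q,[flap(-1,q[4],-.06),flap(-1,q[4],.06)])))
# weight
S=lambda x,y:(285+x/5,235+y/5); D=lambda x,y:(230+(x-400)/5,140+y/5)
a=np.radians(29)
def wp(pts): 
    M=np.array([[np.cos(a),0,-np.sin(a)],[0,1,0],[np.sin(a),0,np.cos(a)]]);return np.array(pts)@M.T+[0,0,.048]
# rib quad centres & plate: use silhouette sets via nearest assignment
osc=[S(262,105),S(98,240),S(165,335),S(142,265),S(190,293),S(330,178),S(313,147)]
osd=[D(527,77),D(668,53),D(679,120),D(535,143),D(523,152),D(700,122),D(530,170),D(704,138)]
plate=[(sx*.03,sy*.06,z) for sx in(-1,1) for sy in(-1,1) for z in(0,.01)]
rib=[(sx*.01,sy*.05,z) for sx in(-1,1) for sy in(-1,1) for z in(.01,.055)]
ty={'scene':[0,0,0,1,1,1,1],'side':[1]*4+[0]*4}
def g(q,full=False):
    out=[]
    for n,o in(('scene',osc),('side',osd)):
        pp=[proj(n,W(q,wp(k))) for k in(plate,rib)]
        for t,u in zip(ty[n],o):
            d=pp[t]-u; out.append(d[np.argmin((d**2).sum(1))])
    return np.concatenate(out)
for yaw in np.arange(-3.14,3.1,.26):
    s=least_squares(g,[.5,.25,yaw],loss='soft_l1',diff_step=1e-4)
    if s.cost<60: print('rest',s.x.round(3),round(s.cost,1),g(s.x).round(1).tolist() if s.cost<20 else '')
# rough triangulated rib centre on plane z~0.09
E
```

```text
scene campos [0.92262049 0.55492255 1.1774144 ]
side campos [ 0.41383017 -0.92372869  1.13453984]
carton [ 0.524 -0.252 -0.154  1.514  1.99   2.048] 9.992539028130492
[[-0.7, -0.2], [0.1, -0.8], [-0.2, -0.2], [1.1, -0.4], [-0.7, -0.9], [-0.7, -1.3], [-0.5, -0.5], [-0.4, 0.3], [-1.1, -1.2], [-1.0, -0.2], [0.0, -0.3], [0.3, -2.0], [-1.0, -1.1], [-0.9, -0.8], [0.0, -0.3], [-0.4, -1.1], [0.3, -0.6], [0.3, -2.4], [-0.8, 0.1]]
L edge [[ 0.53778839 -0.16241747  0.17187237]] R edge [[ 0.50424806 -0.37790092  0.16505855]] lid [[ 0.64705675 -0.2709977   0.21149781]]
side FRedge px [[260.3768406  309.90360543]
 [311.54845589 311.0028948 ]]
rest [ 0.541  0.236 -1.444] 3.8 [0.5, -0.2, 0.2, 0.0, -0.3, -0.2, -1.5, -1.1, 0.5, 0.2, 0.6, -0.6, -0.3, -0.8, -0.0, -0.2, 0.8, -0.2, 0.1, -0.7, 0.2, -0.3, 0.7, -0.3, 0.2, -0.3, -0.3, -1.0, -0.3, -0.6]
rest [ 0.541  0.236 -1.444] 3.8 [0.5, -0.2, 0.2, 0.0, -0.3, -0.2, -1.5, -1.1, 0.5, 0.2, 0.6, -0.6, -0.3, -0.8, -0.0, -0.2, 0.8, -0.2, 0.1, -0.7, 0.2, -0.3, 0.7, -0.3, 0.2, -0.3, -0.3, -1.0, -0.3, -0.6]
rest [ 0.541  0.236 -1.444] 3.8 [0.5, -0.2, 0.2, 0.0, -0.3,
[... 1771 characters left out ...]
  0.236 -1.444] 3.8 [0.5, -0.2, 0.2, 0.0, -0.3, -0.2, -1.5, -1.1, 0.5, 0.2, 0.6, -0.6, -0.3, -0.8, -0.0, -0.2, 0.8, -0.2, 0.1, -0.7, 0.2, -0.3, 0.7, -0.3, 0.2, -0.3, -0.3, -1.0, -0.3, -0.6]
rest [ 0.541  0.236 -1.444] 3.8 [0.5, -0.2, 0.2, 0.0, -0.3, -0.2, -1.5, -1.1, 0.5, 0.2, 0.6, -0.6, -0.3, -0.8, -0.0, -0.2, 0.8, -0.2, 0.1, -0.7, 0.2, -0.3, 0.7, -0.3, 0.2, -0.3, -0.3, -1.0, -0.3, -0.6]
rest [0.541 0.257 1.613] 48.5 
rest [0.541 0.257 1.613] 48.5 
rest [0.541 0.257 1.613] 48.5 
rest [0.541 0.257 1.613] 48.5 
rest [0.541 0.257 1.613] 48.5 
rest [0.538 0.252 1.674] 47.0 
rest [0.538 0.252 1.674] 47.0 
rest [0.539 0.253 1.683] 47.6 
rest [0.541 0.257 1.613] 48.5 
rest [0.541 0.257 1.613] 48.5
```

```bash
cat >> h.py <<'E'
def ground(n,u,z=0):
    p=P[n];Rm=R.from_rotvec(p['rvec']).as_matrix();c=-Rm.T@p['tvec']
    d=Rm.T@np.array([(u[0]-p['cx'])/p['fx'],(u[1]-p['cy'])/p['fy'],1]);return c+d*(z-c[2])/d[2]
C=[.524,-.252,-.154]
def orient(az,tilt=0):
    "tool y horizontal azimuth az, z down; then pitched about tool x so that y points down by tilt"
    y=np.array([np.cos(az),np.sin(az),0]);z=np.array([0,0,-1.]);M=np.c_[np.cross(y,z),y,z]
    return R.from_matrix(M)*R.from_rotvec([tilt,0,0])
def rel(pos,rot,st,base=None):
    R0=R.from_rotvec(st['ee_rot']);p0=st['position']
    return (R0.inv().apply(np.array(pos)-p0)*100).round(1).tolist(),(R0.inv()*rot).as_rotvec().round(3).tolist()
def rows(targets,rot):
    from cell import arm
    st=arm.observe();print(st['clock'],st['position'].round(4),st['force'].round(1))
    for t in targets: print(*rel(t,rot,st))
def tip(x,y,z,lean=0): # carton coords tip -> world TCP, tool down
    return W(C,[(x,y,z+.017)])[0]
E
python3 - <<'E'
from h import *
for k,u in dict(toolboxL=(315,137),toolboxR=(440,78),can=(265,332),mug=(347,357),bottle=(330,450),jar=(573,540),drum=(268,185)).items():
    print(k,ground('scene',(u[0]*.7,u[1]*.7)).round(3))
o=orient(np.radians(81.2)); 
print('mid above'); rows([[.45,.25,.32],tip(-.02,.15,.28),tip(-.02,.15,.145)],o)
E
```

```text
toolboxL [ 0.427 -0.545  0.   ]
toolboxR [ 0.037 -0.556  0.   ]
can [ 0.785 -0.118  0.   ]
mug [0.674 0.021 0.   ]
bottle [0.798 0.168 0.   ]
jar [0.527 0.535 0.   ]
drum [ 0.598 -0.467  0.   ]
mid above
0.15 [0.1563 0.6047 0.2111] [ 0.6 -0.1  0.7]
[-37.3, -27.0, -10.8] [-0.001, 0.0, -0.099]
[-53.6, -59.0, -8.5] [-0.001, 0.0, -0.099]
[-53.6, -59.0, 5.0] [-0.001, 0.0, -0.099]
```

Emit:
jog_arm(moves=[{"fingers": 1, "xyz": [-6, -5, -8], "angular": [0, 0, 0]}, {"fingers": 1, "xyz": [-12, -9, -9], "angular": [0, 0, 0]}, {"fingers": 1, "xyz": [-37.3, -27, -9], "angular": [0, 0, -0.1]}, {"fingers": 1, "xyz": [-37.3, -27, -9], "angular": [0, 0, -0.1]}, {"fingers": 1, "xyz": [-37.3, -27, -9], "angular": [0, 0, -0.1]}, {"fingers": 1, "xyz": [-37.3, -27, -9], "angular": [0, 0, -0.1]}, {"fingers": 1, "xyz": [-37.3, -27, -9], "angular": [0, 0, -0.1]}, {"fingers": 1, "xyz": [-53.6, -59, -8.5], "angular": [0, 0, -0.1]}, {"fingers": 1, "xyz": [-53.6, -59, -8.5], "angular": [0, 0, -0.1]}, {"fingers": 1, "xyz": [-53.6, -59, -8.5], "angular": [0, 0, -0.1]}, {"fingers": 1, "xyz": [-53.6, -59, -8.5], "angular": [0, 0, -0.1]}, {"fingers": 1, "xyz": [-53.6, -59, -8.5], "angular": [0, 0, -0.1]}])

```text
clock: 1.65
position: [0.5037, -0.0161, 0.2973]
ee_rot: [0.239, 3.132, 0.001]
force: [0.7, 0.2, 0.3]
width: 0.006
```

```bash
cat >> h.py <<'E'
def flap_path(s,ths,d,x,h=.019):
    return [tip(x,s*(.095-d*np.cos(t)+.002*np.sin(t)+h),.092+d*np.sin(t)+.002*np.cos(t)) for t in ths]
E
python3 - <<'E'
from h import *
o=orient(np.radians(81.2))
T=[tip(-.02,.15,.28),tip(-.02,.15,.15)]+flap_path(1,np.linspace(1.5,0,8),.06,-.02)+[tip(-.02,.054,.092)]
rows(T,o)
E
```

```text
1.65 [ 0.5037 -0.0161  0.2973] [0.7 0.2 0.3]
[-3.6, -8.0, 0.0] [0.0, 0.0, 0.001]
[-3.6, -8.0, 13.0] [0.0, 0.0, 0.001]
[-3.6, -11.8, 12.8] [0.0, 0.0, 0.001]
[-3.6, -13.1, 13.0] [0.0, 0.0, 0.001]
[-3.6, -14.3, 13.5] [0.0, 0.0, 0.001]
[-3.6, -15.4, 14.2] [0.0, 0.0, 0.001]
[-3.6, -16.3, 15.1] [0.0, 0.0, 0.001]
[-3.6, -17.0, 16.1] [0.0, 0.0, 0.001]
[-3.6, -17.4, 17.4] [0.0, 0.0, 0.001]
[-3.6, -17.6, 18.6] [0.0, 0.0, 0.001]
[-3.6, -17.6, 18.8] [0.0, 0.0, 0.001]
```

Emit:
jog_arm(moves=[{"fingers": 1, "xyz": [-3.6, -8, 0], "angular": [0, 0, 0]}, {"fingers": 1, "xyz": [-3.6, -8, 6], "angular": [0, 0, 0]}, {"fingers": 1, "xyz": [-3.6, -8, 13], "angular": [0, 0, 0]}, {"fingers": 1, "xyz": [-3.6, -8, 13], "angular": [0, 0, 0]}, {"fingers": 1, "xyz": [-3.6, -11.8, 12.8], "angular": [0, 0, 0]}, {"fingers": 1, "xyz": [-3.6, -14.3, 13.5], "angular": [0, 0, 0]}, {"fingers": 1, "xyz": [-3.6, -15.4, 14.2], "angular": [0, 0, 0]}, {"fingers": 1, "xyz": [-3.6, -16.3, 15.1], "angular": [0, 0, 0]}, {"fingers": 1, "xyz": [-3.6, -17, 16.1], "angular": [0, 0, 0]}, {"fingers": 1, "xyz": [-3.6, -17.4, 17.4], "angular": [0, 0, 0]}, {"fingers": 1, "xyz": [-3.6, -17.6, 18.6], "angular": [0, 0, 0]}, {"fingers": 1, "xyz": [-3.6, -17.6, 18.8], "angular": [0, 0, 0]}])

```text
clock: 3.15
position: [0.5118, -0.1932, 0.108]
ee_rot: [-0.24, -3.13, -0.001]
force: [0.6, 0.0, 0.4]
width: 0.004
```

Run:
```python
from h import *
o=orient(np.radians(81.2))
T=[tip(-.02,.054,.092),tip(-.02,.054,.2),tip(-.02,-.165,.2),tip(-.02,-.165,.145)]+flap_path(-1,[1.57,1.3,1.05,.8,.55,.3,0],.06,-.02)+[tip(-.02,-.054,.0925)]
rows(T,o)
im=imaging.get_image('scene');cv2.imwrite("pics/fl.png",cv2.resize(im[70:230,130:350,::-1],None,fx=3,fy=3,interpolation=cv2.INTER_CUBIC))
```

```text
3.15 [ 0.5118 -0.1932  0.108 ] [0.6 0.  0.4]
[-0.1, -0.2, -0.1] [0.0, -0.002, 0.001]
[-0.1, -0.2, -10.9] [0.0, -0.002, 0.001]
[-0.1, -22.1, -10.9] [0.0, -0.002, 0.001]
[-0.1, -22.1, -5.4] [0.0, -0.002, 0.001]
[-0.1, -17.2, -6.1] [0.0, -0.002, 0.001]
[-0.1, -15.6, -5.9] [0.0, -0.002, 0.001]
[-0.1, -14.2, -5.4] [0.0, -0.002, 0.001]
[-0.1, -13.0, -4.5] [0.0, -0.002, 0.001]
[-0.1, -12.0, -3.4] [0.0, -0.002, 0.001]
[-0.1, -11.3, -2.1] [0.0, -0.002, 0.001]
[-0.1, -11.0, -0.3] [0.0, -0.002, 0.001]
[-0.1, -11.0, -0.2] [0.0, -0.002, 0.001]
```

View pics/fl.png

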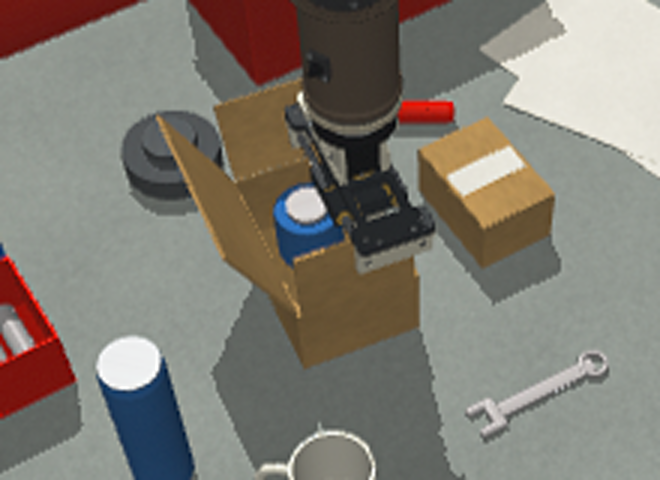

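Run:
```python
from h import *
a=imaging.get_image('side')[190:350,220:400,::-1];b=imaging.get_image('wrist')[:,:,::-1]
cv2.imwrite("pics/fl2.png",np.hstack([cv2.resize(a,None,fx=2.2,fy=2.2,interpolation=cv2.INTER_CUBIC),cv2.resize(b,(400,352))]) if 0 else np.hstack([cv2.resize(a,(396,352),interpolation=cv2.INTER_CUBIC),cv2.resize(b,(400,352))]))
print(proj('scene',W(C,[flap(1,t,x) for t in(1.5,1.2,.8,.4,0) for x in (.06,-.06)]))*3-[390,210])
```

```text
[[291.93816964 257.87925148]
 [410.63167771 217.24783752]
 [283.39347652 243.32665137]
 [400.8592469  203.48416191]
 [274.92334609 234.53620926]
 [390.16735673 195.68829207]
 [270.85931768 238.43010205]
 [383.59258188 200.37756316]
 [271.55011961 253.59457589]
 [381.89694915 216.04312472]]
```

View pics/fl2.png

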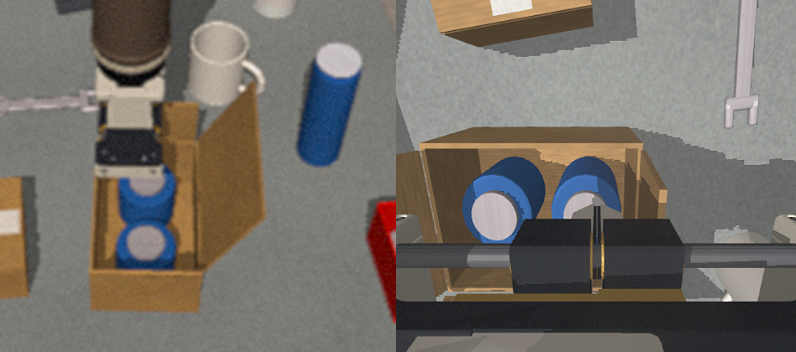

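The left flap is still upright in both views: its edge is at (290,262) in the scene crop and (180,120) in the side crop. The tip lagged the commanded path and came down inside it. I'll redo it from outside with settling rows.

Emit:
jog_arm(moves=[{"fingers": 1, "xyz": [0, 0, -6], "angular": [0, 0, 0]}, {"fingers": 1, "xyz": [0, 0, -12], "angular": [0, 0, 0]}, {"fingers": 1, "xyz": [0, 0, -12], "angular": [0, 0, 0]}, {"fingers": 1, "xyz": [0, 5, -12], "angular": [0, 0, 0]}, {"fingers": 1, "xyz": [0, 10, -12], "angular": [0, 0, 0]}, {"fingers": 1, "xyz": [0, 10, -12], "angular": [0, 0, 0]}, {"fingers": 1, "xyz": [0, 10, -12], "angular": [0, 0, 0]}, {"fingers": 1, "xyz": [0, 10, -8], "angular": [0, 0, 0]}, {"fingers": 1, "xyz": [0, 10, -5], "angular": [0, 0, 0]}, {"fingers": 1, "xyz": [0, 10, -5], "angular": [0, 0, 0]}, {"fingers": 1, "xyz": [0, 10, -5], "angular": [0, 0, 0]}])

```text
clock: 4.68
position: [0.5281, -0.0959, 0.1603]
ee_rot: [0.242, 3.131, -0.001]
force: [0.6, -0.6, 0.6]
width: 0.008
```

Run:
```python
from h import *
o=orient(np.radians(81.2))
T=flap_path(1,[1.5,1.3,1.1,.9,.7,.5,.3,.15,0],.06,-.02,.01)+[tip(-.02,.045,.092)]
rows(T,o)
b=imaging.get_image('wrist')[:,:,::-1];a=imaging.get_image('scene')[70:230,130:350,::-1]
cv2.imwrite("pics/fl3.png",np.hstack([cv2.resize(a,(400,291)),cv2.resize(b,(388,291))]))
```

```text
4.675 [ 0.5281 -0.0959  0.1603] [ 0.6 -0.6  0.6]
[0.0, -5.2, -0.9] [-0.0, 0.001, -0.001]
[0.0, -6.4, -0.7] [-0.0, 0.001, -0.001]
[0.0, -7.5, -0.3] [-0.0, 0.001, -0.001]
[0.0, -8.6, 0.3] [-0.0, 0.001, -0.001]
[0.0, -9.4, 1.1] [-0.0, 0.001, -0.001]
[0.0, -10.2, 2.1] [-0.0, 0.001, -0.001]
[0.0, -10.7, 3.2] [-0.0, 0.001, -0.001]
[0.0, -10.9, 4.0] [-0.0, 0.001, -0.001]
[0.0, -11.0, 4.9] [-0.0, 0.001, -0.001]
[0.0, -11.0, 5.1] [-0.0, 0.001, -0.001]
```

View pics/fl3.png

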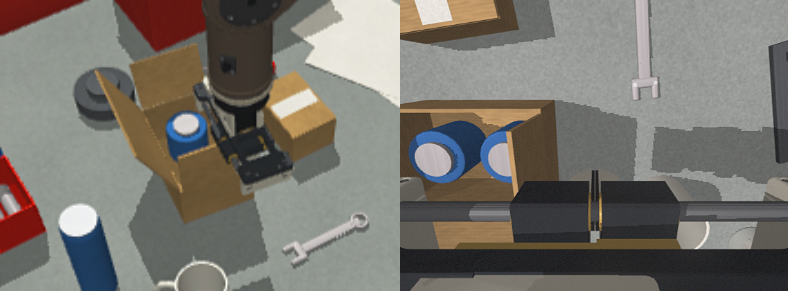

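The tip now stands outside the left flap: in the wrist view the flap is at (512,150) and the tips at (595,210). Now the fold, in two calls.

Emit:
jog_arm(moves=[{"fingers": 1, "xyz": [0, -3, 0], "angular": [0, 0, 0]}, {"fingers": 1, "xyz": [0, -5.2, -0.5], "angular": [0, 0, 0]}, {"fingers": 1, "xyz": [0, -6.4, -0.5], "angular": [0, 0, 0]}, {"fingers": 1, "xyz": [0, -7.5, -0.3], "angular": [0, 0, 0]}, {"fingers": 1, "xyz": [0, -7.5, -0.3], "angular": [0, 0, 0]}, {"fingers": 1, "xyz": [0, -8.6, 0.3], "angular": [0, 0, 0]}, {"fingers": 1, "xyz": [0, -9.4, 1.1], "angular": [0, 0, 0]}, {"fingers": 1, "xyz": [0, -10.2, 2.1], "angular": [0, 0, 0]}, {"fingers": 1, "xyz": [0, -10.2, 2.1], "angular": [0, 0, 0]}])

```text
clock: 5.9
position: [0.5112, -0.1962, 0.1371]
ee_rot: [-0.242, -3.13, 0.0]
force: [-0.1, 0.1, -0.3]
width: 0.004
```

Run:
```python
from h import *
b=imaging.get_image('side')[190:350,220:400,::-1];a=imaging.get_image('scene')[70:230,130:350,::-1]
cv2.imwrite("pics/fl4.png",np.hstack([cv2.resize(a,(400,291)),cv2.resize(b,(328,291))]))
```

```text
(no output)
```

View pics/fl4.png

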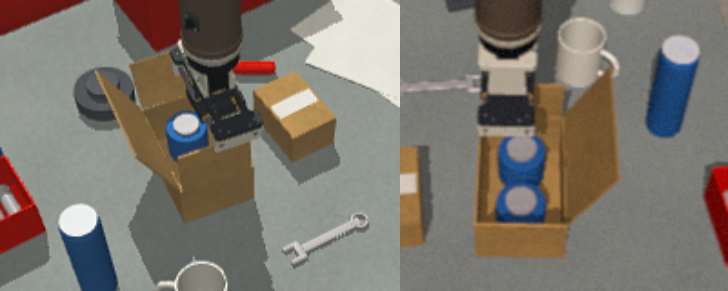

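Run:
```python
from h import *
from cell import arm
st=arm.observe();R0=R.from_rotvec(st['ee_rot']);p0=st['position']
tp=[p0+R0.apply([0,0,d]) for d in(.017,-.05)]
def crop(n,x,y,w,h,s):
    im=imaging.get_image(n)[y:y+h,x:x+w,::-1];im=cv2.resize(im,None,fx=s,fy=s,interpolation=cv2.INTER_CUBIC)
    f=lambda X:(((proj(n,X)-[x,y]+.5)*s)).astype(int)
    a,b=f(tp);cv2.line(im,tuple(map(int,a)),tuple(map(int,b)),(0,0,255),1);cv2.circle(im,tuple(map(int,a)),4,(0,0,255),1)
    for t,c in((1.5,(0,255,0)),(.7,(255,0,255))):
        cv2.polylines(im,[f(W(C,[flap(1,t,.06,0),flap(1,t,.06),flap(1,t,-.06),flap(1,t,-.06,0)]))],True,c,1)
    return im
a=crop('scene',185,90,80,100,5);b=crop('side',258,215,80,100,5)
cv2.imwrite("pics/o1.png",np.hstack([a,b]))
w=imaging.get_image('wrist')[:,:,::-1];cv2.imwrite("pics/o1w.png",w)
```

```text
(no output)
```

View pics/o1.png

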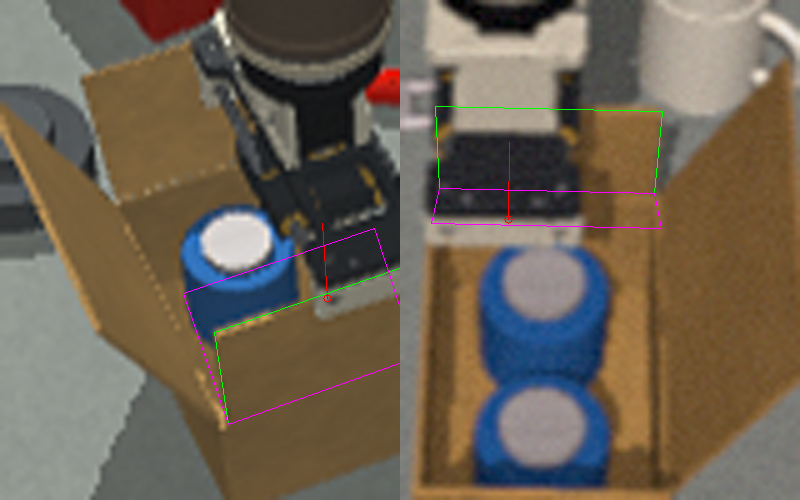

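The left flap still matches the 1.5 rad outline in both views, though the tip is inside it. I'll go out again and push in small steps while reading the force.

Emit:
jog_arm(moves=[{"fingers": 1, "xyz": [0, 0, -5], "angular": [0, 0, 0]}, {"fingers": 1, "xyz": [0, 0, -8], "angular": [0, 0, 0]}, {"fingers": 1, "xyz": [0, 5, -8], "angular": [0, 0, 0]}, {"fingers": 1, "xyz": [0, 9, -8], "angular": [0, 0, 0]}, {"fingers": 1, "xyz": [0, 9, -8], "angular": [0, 0, 0]}, {"fingers": 1, "xyz": [0, 9, -4], "angular": [0, 0, 0]}, {"fingers": 1, "xyz": [0, 9, -1.8], "angular": [0, 0, 0]}, {"fingers": 1, "xyz": [0, 9, -1.8], "angular": [0, 0, 0]}, {"fingers": 1, "xyz": [0, 6, -1.8], "angular": [0, 0, 0]}, {"fingers": 1, "xyz": [0, 4.5, -1.8], "angular": [0, 0, 0]}, {"fingers": 1, "xyz": [0, 3.5, -1.8], "angular": [0, 0, 0]}, {"fingers": 1, "xyz": [0, 3.5, -1.8], "angular": [0, 0, 0]}])

```text
clock: 7.65
position: [0.5177, -0.1618, 0.1569]
ee_rot: [0.242, 3.131, -0.0]
force: [-1.3, -0.7, 6.4]
width: 0.004
```

Run:
```python
from h import *
from cell import arm
st=arm.observe();R0=R.from_rotvec(st['ee_rot']);p0=st['position']
w=imaging.get_image('wrist')[:,:,::-1];w=cv2.resize(w,(500,375))
c=imaging.get_image('scene')[90:190,185:265,::-1];c=cv2.resize(c,(300,375),interpolation=cv2.INTER_CUBIC)
cv2.imwrite("pics/o2.png",np.hstack([w,c]))
d=p0-[*C[:2],0];print(st['clock'],p0,R.from_euler('z',-C[2]).apply(d),st['force'])
```

```text
7.65 [ 0.51772436 -0.16179271  0.15688726] [-0.02003845  0.08817709  0.15688726] [-1.32567532 -0.657108    6.42432105]
```

View pics/o2.png

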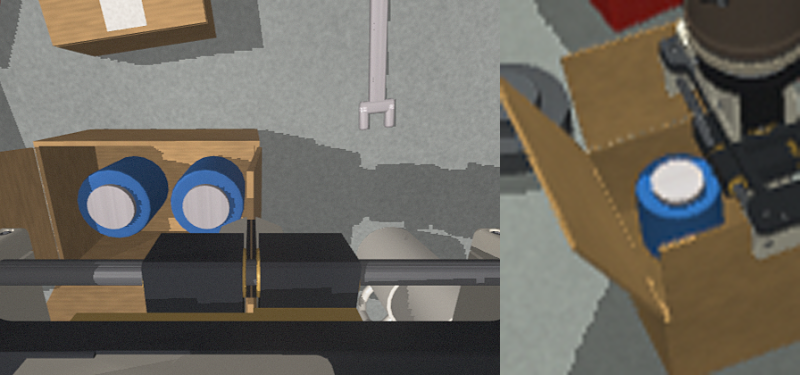

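In the wrist view the flap's edge lies at the shut pads, around (250,180), with 6 N upward on the tool. I'll push on in small steps and track the flap numerically to save views.

Emit:
jog_arm(moves=[{"fingers": 1, "xyz": [0, -0.5, 0], "angular": [0, 0, 0]}, {"fingers": 1, "xyz": [0, -1, 0], "angular": [0, 0, 0]}, {"fingers": 1, "xyz": [0, -1, 0], "angular": [0, 0, 0]}])

```text
clock: 8.12
position: [0.516, -0.171, 0.1562]
ee_rot: [0.24, 3.132, -0.0]
force: [-0.3, -1.1, 2.0]
width: 0.004
```

```bash
cat >> h.py <<'E'
def ascii(n,x0,y0,x1,y1,step=1):
    im=imaging.get_image(n)[y0:y1:step,x0:x1:step];h=cv2.cvtColor(im,cv2.COLOR_RGB2HSV).astype(int)
    for r,row in enumerate(h):
        print(y0+r*step,''.join('B' if (95<p[0]<125 and p[1]>110) else ('o' if p[2]>110 else 'n') if (8<p[0]<25 and p[1]>70) else '#' if p[2]<60 else 'W' if p[2]>180 else '.' for p in row))
def where():
    from cell import arm
    st=arm.observe();R0=R.from_rotvec(st['ee_rot'])
    c=R.from_euler('z',-C[2]);print(round(st['clock'],2),'carton TCP',c.apply(st['position']-[*C[:2],0]).round(4),'F(carton)',c.apply(st['force']).round(1),'w',round(st['width'],3))
E
python3 - <<'E'
from h import *
where();print(proj('scene',W(C,[flap(1,t,.06) for t in(1.5,1.3,1.1)])))
ascii('scene',205,135,275,185)
E
```

```text
8.12 carton TCP [-0.0204  0.0788  0.1562] F(carton) [-0.2 -1.1  2. ] w 0.004
[[227.31272321 155.95975049]
 [225.3586636  152.49062108]
 [223.63812211 149.97973639]]
135 oooooonnnnnnnnnnnnBBB.WWWWWWWWWWWWBBB###nnonn#######......###########.
136 ooooooonnnnnnnnnnBBB.WWWWWWWWWWWWWBBBB#nonnnn#####.....##############.
137 ooooooonnnnnnnnnnBBBWWWWWWWWWWWWWWBBBB#nn..#n####...################..
138 oooooooonnnnnnnn.BBBWWWWWWWWWWWWWW.BBBBnn...#.######################.#
139 oooooooonnnnnnnnBBBBWWWWWWWWWWWWWW.BBBB#nn..#.########################
140 ooooooononnnnnnnBBBBWWWWWWWWWWWWW.BBBBBnoo...#####################.###
141 ooooooooonnnnnnnBBBBB.WWWWWWWWWW..BBBBBnoon.##########################
142 oooooooooonnnnno.BBBBB.WWWWWWWW..BBBBBBnooo.##########################
143 oooooooooonnnnnn.BBBBBB.........BBBBBBBnooon#####.###################.
144 ooooooooooonnnno.BBBBBBB......BBBBBBBBB.oooo.####.####.###########....
145 ooooooooooonnnno.BBBBBBBBBBBBBBBBBBBBBB.oooon#########.########.......
146 oooooooooooonooonBBBBBBBBBBBBBBBBBBBBBB.ooooo.##############..........
147 oooooooooooooooooBBBBBBBBBBBBBB
[... 2114 characters left out ...]
nnnnnnnnnnnnnnnnnnnn.....
176 ..................nnnnnnnnnnnnnnnnnnnnnnnnnnnnnnnnnnnnnnnnnnnnnno.....
177 ...................nnnnnnnnnnnnnnnnnnnnnnnnnnnnnnnnnnnnnnnnnnnnnn.....
178 ...................nnnnnnnnnnnnnnnnnnnnnnnnnnnnnnnnnnnnnnnnnnnnnn.....
179 ....................nnnnnnnnnnnnnnnnnnnnnnnnnnnnnnnnnnnnnnnnnnn.......
180 ....................nnnnnnnnnnnnnnnnnnnnnnnnnnnnnnnnnnnnnnnnn.........
181 .....................nnnnnnnnnnnnnnnnnnnnnnnnnnnnnnnnnnnnn............
182 .....................nnnnnnnnnnnnnnnnnnnnnnnnnnnnnnnnnn...............
183 ......................nnnnnnnnnnnnnnnnnnnnnnnnnnnnnn..................
184 ......................nnnnnnnnnnnnnnnnnnnnnnnnnnnn....................
```

Emit:
jog_arm(moves=[{"fingers": 1, "xyz": [0, -0.5, 0], "angular": [0, 0, 0]}, {"fingers": 1, "xyz": [0, -1, 0], "angular": [0, 0, 0]}, {"fingers": 1, "xyz": [0, -1.5, 0], "angular": [0, 0, 0]}, {"fingers": 1, "xyz": [0, -1.5, 0], "angular": [0, 0, 0]}])

```text
clock: 8.68
position: [0.5134, -0.1864, 0.1562]
ee_rot: [-0.242, -3.132, 0.0]
force: [-0.2, 0.1, -1.5]
width: 0.001
```

Run:
```python
from h import *
where()
ascii('scene',215,140,265,164)
```

```text
8.68 carton TCP [-0.0205  0.0632  0.1562] F(carton) [-0.3  0.  -1.5] w 0.001
140 nnnnnnBBBBWWWWWWWWWWWWW.BBBBBooo####..###.########
141 nnnnnnBBBBB.WWWWWWWWWW..BBBBBnoo.################.
142 nnnnno.BBBBB.WWWWWWWW..BBBBBBnooo#############....
143 nnnnno.BBBBBB.........BBBBBBBnooo.#########.......
144 onnnnn.BBBBBBB......BBBBBBBBB.ooo.#######.........
145 onnnno.BBBBBBBBBBBBBBBBBBBBBB.oooo..##............
146 oonooonBBBBBBBBBBBBBBBBBBBBBB.oooo................
147 oooooooBBBBBBBBBBBBBBBBBBBBB..ooon...............o
148 oooooooBBBBBBBBBBBBBBBBBB...noooon............oonn
149 ooooooo.BBBBBBBBBBBBB....nooooooon.........oooonoo
150 ooooooo.BBBBBBBBBB....oooooooooooo......ooooonnnon
151 ooooooo.BBBBBBB...o.ooooooooooooooo..oonoooonnnnoo
152 ooooooonBBBB...o.ooooooooooooooooononooooooonnnnoo
153 ooooooooBBB.o.oooooooooooooooooooonoooooooonnnnnno
154 oooooooo.BBooooooooooooooooooooonooooooonnnnnnnnoo
155 oooooooo.BB.ooooooooooooooooooooooonoonnooonnnnnoo
156 ooooooooo.B.oooooooooonoooooooonnnnnnnnnooonnnoooo
157 oooooooooo..ooooooooooooooonooonnnnnnnonnoonoooonn
158 oooooooooon.nooooooooooooooooonnnnnnnoonnnnnnonooo
159 oooooooooooonoooooooooooooooonnnnnnnoonnnnnnnnnnoo
160 oooooooooooooooooooooooooonnnnnoonnnoonnnnnnnnnnoo
161 ooooooooooooooooonnnooonnnnnnnnonnnnnnnonnnnnnnnoo
162 ooooooooooooonnnnnnoonnnnnnnnoonnnnnnnnnnnnnooonnn
163 ooooooooooooonnnnnnoonnnonnnoooonnnonnnnooooonnnnn
```

The finger slips through the thin flap with hardly any sideways force, which suggests it moved too fast for the contact. I'll go outside again and push at about 25 mm/s.

Emit:
jog_arm(moves=[{"fingers": 1, "xyz": [0, 0, -5], "angular": [0, 0, 0]}, {"fingers": 1, "xyz": [0, 0, -6], "angular": [0, 0, 0]}, {"fingers": 1, "xyz": [0, 3, -6], "angular": [0, 0, 0]}, {"fingers": 1, "xyz": [0, 6.5, -6], "angular": [0, 0, 0]}, {"fingers": 1, "xyz": [0, 6.5, -6], "angular": [0, 0, 0]}, {"fingers": 1, "xyz": [0, 6.5, -6], "angular": [0, 0, 0]}, {"fingers": 1, "xyz": [0, 6.5, -2], "angular": [0, 0, 0]}, {"fingers": 1, "xyz": [0, 6.5, 0.5], "angular": [0, 0, 0]}, {"fingers": 1, "xyz": [0, 6.5, 0.5], "angular": [0, 0, 0]}, {"fingers": 1, "xyz": [0, 5.8, 0.5], "angular": [0, 0, 0]}, {"fingers": 1, "xyz": [0, 5.3, 0.5], "angular": [0, 0, 0]}, {"fingers": 1, "xyz": [0, 5, 0.5], "angular": [0, 0, 0]}])

```text
clock: 10.22
position: [0.5216, -0.1372, 0.1521]
ee_rot: [0.241, 3.131, -0.0]
force: [0.1, 0.4, 0.1]
width: 0.002
```

Emit:
jog_arm(moves=[{"fingers": 1, "xyz": [0, -0.2, 0], "angular": [0, 0, 0]}, {"fingers": 1, "xyz": [0, -0.4, 0], "angular": [0, 0, 0]}, {"fingers": 1, "xyz": [0, -0.6, 0], "angular": [0, 0, 0]}, {"fingers": 1, "xyz": [0, -0.8, 0], "angular": [0, 0, 0]}, {"fingers": 1, "xyz": [0, -1.0, 0], "angular": [0, 0, 0]}, {"fingers": 1, "xyz": [0, -1.2, 0], "angular": [0, 0, 0]}, {"fingers": 1, "xyz": [0, -1.4, 0], "angular": [0, 0, 0]}, {"fingers": 1, "xyz": [0, -1.6, 0], "angular": [0, 0, 0]}])

```text
clock: 11.22
position: [0.5188, -0.1523, 0.1512]
ee_rot: [0.24, 3.132, 0.0]
force: [-0.8, 0.2, -0.0]
width: 0.005
```

Run:
```python
from h import *
where()
ascii('scene',215,140,265,160)
```

```text
11.22 carton TCP [-0.0204  0.0978  0.1512] F(carton) [-0.8  0.1 -0. ] w 0.005
140 nnnnnnBBBBWWWWWWWWWWWWW.BBBBB####################n
141 nnnnnnBBBBB.WWWWWWWWWWW.BBBBB#####nnn#########...o
142 nnnnno.BBBBB.WWWWWWWW..BBBBBBn##nnonnn#####......n
143 nnnnno.BBBBBB.........BBBBBBBn##on..n#####.....###
144 onnnno.BBBBBBB......BBBBBBBBB.n#.n...#.###########
145 onnnno.BBBBBBBBBBBBBBBBBBBBBB.o##nn....###########
146 oonooooBBBBBBBBBBBBBBBBBBBBBB.onnnn....###########
147 oooooooBBBBBBBBBBBBBBBBBBBBB..ooooon.#############
148 oooooooBBBBBBBBBBBBBBBBBB...nooooooo.#############
149 ooooooo.BBBBBBBBBBBBB....noooooooooo.#############
150 ooooooo.BBBBBBBBBB...onoooooooooooooo#####.#######
151 ooooooo.BBBBBBB...o.ooooooooooooooooo.####.###..##
152 ooooooonBBBB...o.ooooooooooooooooonnoo#########.##
153 ooooooooBBB.o.oooooooooooooooooooonooon###########
154 oooooooo.BBoooooooooooooooooooooooooooo##########.
155 oooooooo.BB.ooooooooooooooooooooooooooo.######....
156 ooooooooo.B.oooooooooonooooooooonnnnonn..##.......
157 oooooooooo..ooooooooooooooooooonnnnnnno...........
158 oooooooooon.noooooooooooooooooonnnnnoon...........
159 oooooooooooonoooooooooooooooonnnnnnooon...........
```

Emit:
jog_arm(moves=[{"fingers": 1, "xyz": [0, -0.2, 0], "angular": [0, 0, 0]}, {"fingers": 1, "xyz": [0, -0.4, 0], "angular": [0, 0, 0]}, {"fingers": 1, "xyz": [0, -0.6, 0], "angular": [0, 0, 0]}, {"fingers": 1, "xyz": [0, -0.8, 0], "angular": [0, 0, 0]}, {"fingers": 1, "xyz": [0, -1.0, 0], "angular": [0, 0, 0]}, {"fingers": 1, "xyz": [0, -1.2, 0], "angular": [0, 0, 0]}, {"fingers": 1, "xyz": [0, -1.4, 0], "angular": [0, 0, 0]}, {"fingers": 1, "xyz": [0, -1.6, 0], "angular": [0, 0, 0]}])

```text
clock: 12.28
position: [0.5164, -0.168, 0.1512]
ee_rot: [0.24, 3.132, 0.0]
force: [0.2, -0.1, -0.3]
width: 0.004
```

Run:
```python
from h import *
where()
ascii('scene',215,142,265,160)
```

```text
12.28 carton TCP [-0.0204  0.0818  0.1512] F(carton) [ 0.2 -0.  -0.3] w 0.004
142 nnnnno.BBBBB.WWWWWWWW..BBBBBBnnon..#.#############
143 nnnnno.BBBBBB.........BBBBBBBnooo..###############
144 onnnno.BBBBBBB......BBBBBBBBB.ooon.###############
145 onnnno.BBBBBBBBBBBBBBBBBBBBBB.oooo.###############
146 oonooonBBBBBBBBBBBBBBBBBBBB..noooo.####..#########
147 oooooooBBBBBBBBBBBBBBBBB...oooooooo#########.#####
148 oooooooBBBBBBBBBBBB.B...ooooooooooon##############
149 ooooooo.BBBBBBBBB..o.ooooooooooooooo.###########..
150 ooooooo.BBBBBB....oooooooooooooooooo.########.....
151 ooooooo.BBB....ooooooooooooooooooooo..####........
152 ooooooonBB.ooooooooooooooooooooooooo..............
153 ooooooooBB.ooooooooooooooooooooooooo..............
154 oooooooo.B.oooooooooooooooooooooooooo.............
155 oooooooo.BBoooooooooooooooooooooooooo..........ooo
156 ooooooooo.Bnooooooooooooooooooonnnnoo.......oooooo
157 ooooooooooB.oooooooooooooooooooonnooo....ooooooooo
158 oooooooooonnooooooooooooooooooooooooooooonnooooooo
159 oooooooooooooooooooooooooooooooooooooooooooooooooo
```

Slow pushing works: the flap's corner moved from (226,153) to (225,152), about 1.28 rad. I'll continue along the arc slowly.

Run:
```python
from h import *
o=orient(np.radians(81.2))
rows(flap_path(1,np.linspace(1.22,0,24),.055,-.02,.002),o)
```

```text
12.325 [ 0.5163 -0.1684  0.1512] [-0.  -0.2  0.7]
[-0.0, -0.1, -1.0] [-0.0, 0.0, 0.0]
[-0.0, -0.4, -0.9] [-0.0, 0.0, 0.0]
[-0.0, -0.7, -0.8] [-0.0, 0.0, 0.0]
[-0.0, -1.0, -0.7] [-0.0, 0.0, 0.0]
[-0.0, -1.2, -0.5] [-0.0, 0.0, 0.0]
[-0.0, -1.5, -0.4] [-0.0, 0.0, 0.0]
[-0.0, -1.7, -0.2] [-0.0, 0.0, 0.0]
[-0.0, -1.9, -0.0] [-0.0, 0.0, 0.0]
[-0.0, -2.1, 0.2] [-0.0, 0.0, 0.0]
[-0.0, -2.4, 0.4] [-0.0, 0.0, 0.0]
[-0.0, -2.6, 0.6] [-0.0, 0.0, 0.0]
[-0.0, -2.7, 0.8] [-0.0, 0.0, 0.0]
[-0.0, -2.9, 1.0] [-0.0, 0.0, 0.0]
[-0.0, -3.1, 1.3] [-0.0, 0.0, 0.0]
[-0.0, -3.2, 1.5] [-0.0, 0.0, 0.0]
[-0.0, -3.4, 1.8] [-0.0, 0.0, 0.0]
[-0.0, -3.5, 2.0] [-0.0, 0.0, 0.0]
[-0.0, -3.6, 2.3] [-0.0, 0.0, 0.0]
[-0.0, -3.7, 2.6] [-0.0, 0.0, 0.0]
[-0.0, -3.8, 2.9] [-0.0, 0.0, 0.0]
[-0.0, -3.8, 3.2] [-0.0, 0.0, 0.0]
[-0.0, -3.9, 3.4] [-0.0, 0.0, 0.0]
[-0.0, -3.9, 3.7] [-0.0, 0.0, 0.0]
[-0.0, -3.9, 4.0] [-0.0, 0.0, 0.0]
```

Emit:
jog_arm(moves=[{"fingers": 1, "xyz": [0, -0.2, 0], "angular": [0, 0, 0]}, {"fingers": 1, "xyz": [0, -0.4, 0], "angular": [0, 0, 0]}, {"fingers": 1, "xyz": [0, -0.6, 0], "angular": [0, 0, 0]}, {"fingers": 1, "xyz": [0, -0.8, 0], "angular": [0, 0, 0]}, {"fingers": 1, "xyz": [0, -1.0, 0], "angular": [0, 0, 0]}, {"fingers": 1, "xyz": [0, -1.2, 0], "angular": [0, 0, 0]}, {"fingers": 1, "xyz": [0, -1.4, 0], "angular": [0, 0, 0]}, {"fingers": 1, "xyz": [0, -1.6, 0], "angular": [0, 0, 0]}, {"fingers": 1, "xyz": [0, -1.8, 0], "angular": [0, 0, 0]}, {"fingers": 1, "xyz": [0, -2.0, 0.1], "angular": [0, 0, 0]}, {"fingers": 1, "xyz": [0, -2.2, 0.2], "angular": [0, 0, 0]}])

```text
clock: 13.7
position: [0.513, -0.19, 0.1493]
ee_rot: [0.24, 3.132, -0.0]
force: [-1.0, -0.3, 1.9]
width: 0.002
```

Run:
```python
from h import *
where()
print(proj('scene',W(C,[flap(1,t,.06) for t in(1.2,1,.8,.6,.4,.2,0)])).round(1).tolist())
ascii('scene',205,135,265,160)
```

```text
13.7 carton TCP [-0.0203  0.0596  0.1493] F(carton) [-0.9 -0.5  1.9] w 0.002
[[224.5, 151.1], [222.9, 149.1], [221.6, 148.2], [220.8, 148.3], [220.3, 149.5], [220.2, 151.6], [220.5, 154.5]]
135 oooooonnnnnnnnnnnnBBB.WWWWWWWWWWWWBB#nn#.#.#################
136 ooooooonnnnnnnnnnBBB.WWWWWWWWWWWWWBBBB.#...#################
137 ooooooonnnnnnnnnnBBBWWWWWWWWWWWWWWBBBB.n.###################
138 ooooooonnnnnnnnn.BBBWWWWWWWWWWWWWW.BBBBo..##################
139 oooooooonnnnnnnnBBBBWWWWWWWWWWWWWW.BBBBon.##################
140 ooooooononnnnnnnBBBBWWWWWWWWWWWWW.BBBBBoo.####.#############
141 ooooooooonnnnnnnBBBBB.WWWWWWWWWW..BBBBBnon####.####.########
142 oooooooooonnnnno.BBBBB.WWWWWWWW..BBBBBBnoo.###############..
143 oooooooooonnnnnn.BBBBBB.........BBBBBB.noo.############.....
144 ooooooooooonnnnn.BBBBBBB......BBBBBB..ooooo.########........
145 ooooooooooonnnno.BBBBBBBBBBBBBBBB..oooooooo.#####...........
146 oooooooooooonooooBBBBBBBBBBBBB..ooooooooooo.................
147 oooooooooooooooooBBBBBBBBBB..oooooooooooooo.................
148 oooooooooooooooooBBBB.....ooooooooooooooooo..............ooo
149 ooooooooooooooooo.B..o.oooooooooooooooooooo...........oooooo
150 ooooooooooooooooo...ooooooooooooooooooooooo.........oooooooo
151 ooooooooooooooooo.Booooooooooooooooooooooooo.....ooooooooooo
152 ooooooooooooooooonBnoooooooooooooooooooooooo..oooooooooooooo
153 ooooooooooooooooooB.oooooooooooooooooooooooooooooooooooooooo
154 oooooooooooooooooo..oooooooooooooooooooooooooooooooooooooooo
155 oooooooooooooooooo.Boooooooooooooooooooooooooooooooooooooooo
156 noooooooooooooooooo..ooooooooooooooooooooooooooooooooooooooo
157 .nnooooooooooooooooo.ooooooooooooooooooooooooooooooooooooooo
158 ..nnoooooooooooooooonooooooooooooooooooooooooooooooooooooooo
159 ...nnoooooooooooooooonoooooooooooooooooooooooooooooooooooooo
```

Run:
```python
from h import *
from cell import arm
for t in(1.5,1.3,1.2,1.1,1.0,.9,.8,.7,.6,.4,.2,0):
    a,b=proj('scene',W(C,[flap(1,t,.06),flap(1,t,-.06)]));v=a[1]+(240-a[0])*(b-a)[1]/(b-a)[0]
    a2,b2=proj('side',W(C,[flap(1,t,.06),flap(1,t,-.06)]))
    print(t,'left',a.round(1),'v@240',round(v,1),'side',a2.round(1),b2.round(1))
st=arm.observe();R0=R.from_rotvec(st['ee_rot']);print('tip px',proj('side',[st['position']+R0.apply([0,0,.017])]).round())
ascii('side',250,225,330,275)
```

```text
1.5 left [227.3 156. ] v@240 151.6 side [310.1 236.9] [264.7 235.9]
1.3 left [225.4 152.5] v@240 147.5 side [310.1 242.2] [264.4 241.2]
1.2 left [224.5 151.1] v@240 145.8 side [310.1 245.1] [264.3 244.1]
1.1 left [223.6 150. ] v@240 144.4 side [310.1 248.1] [264.2 247.1]
1.0 left [222.9 149.1] v@240 143.3 side [310.1 251.1] [264.1 250.1]
0.9 left [222.2 148.5] v@240 142.5 side [310.  254.2] [264.  253.2]
0.8 left [221.6 148.2] v@240 142.0 side [310.  257.2] [263.9 256.3]
0.7 left [221.2 148.1] v@240 141.8 side [309.9 260.3] [263.9 259.3]
0.6 left [220.8 148.3] v@240 141.8 side [309.8 263.2] [263.9 262.2]
0.4 left [220.3 149.5] v@240 142.8 side [309.6 268.7] [263.8 267.7]
0.2 left [220.2 151.6] v@240 144.9 side [309.3 273.5] [263.9 272.5]
0 left [220.5 154.5] v@240 147.9 side [309.  277.4] [264.  276.4]
tip px [[279. 254.]]
225 ................nnn.....................nnn#...................W.WWWWWW.W.......
226 ................nn......................nnn#....................WWWWWW.WW.......
227 ................##......................#n##.....................WWWWWW.........
228 ......
[... 3284 characters left out ...]
oooooooooooooooonoon
267 .............oonnnooooooo..BBB..............BBB..ooooooooonoooooooooooooooonoooo
268 .............oonnnnoooooo.BBB................BBB.noooooooonooooooooooooonnnooooo
269 .............onnnnnooooo.BBBB................BBB..oooooooonooonoooooooooooononoo
270 .............onnnnnooooo.BBB.................BBBB.nooooooonooooooooooooonnonoooo
271 .............oonnnnnoooo.BBB..................BBB.nooooooonoooooooooooononooonoo
272 .............onnnnnoooooBBBB.................BBBB.nnoooooonooooooooooooonooooono
273 ............oonnnnnoooooBBBBB................BBBBBnooooooonoooooooooooooooononno
274 ............oonnnnnoooo.BBBBB................BBBB.nooooooonnoooooooooonoooonnooo
```

Diagnosis: my push runs along the jaw axis, so the shut finger pair just slides sideways in the gripper. I'll turn the jaws to the carton's x and push square to them.

Emit:
jog_arm(moves=[{"fingers": 1, "xyz": [0, 0, -5], "angular": [0, 0, 0]}, {"fingers": 1, "xyz": [0, 0, -9], "angular": [0, 0, 0.16]}, {"fingers": 1, "xyz": [0, 3, -9], "angular": [0, 0, 0.34]}, {"fingers": 1, "xyz": [0.5, 6, -9], "angular": [0, 0, 0.52]}, {"fingers": 1, "xyz": [1, 8, -9], "angular": [0, 0, 0.7]}, {"fingers": 1, "xyz": [1, 8, -9], "angular": [0, 0, 0.88]}, {"fingers": 1, "xyz": [1, 8, -9], "angular": [0, 0, 1.06]}, {"fingers": 1, "xyz": [1, 8, -9], "angular": [0, 0, 1.24]}, {"fingers": 1, "xyz": [1, 8, -9], "angular": [0, 0, 1.42]}, {"fingers": 1, "xyz": [1, 8, -9], "angular": [0, 0, 1.571]}, {"fingers": 1, "xyz": [1, 8, -9], "angular": [0, 0, 1.571]}, {"fingers": 1, "xyz": [1, 8, -9], "angular": [0, 0, 1.571]}])

```text
clock: 15.3
position: [0.5152, -0.1089, 0.2391]
ee_rot: [-2.381, -2.049, 0.0]
force: [1.0, -0.5, 0.7]
width: 0.006
```

Run:
```python
from h import *
where();o=orient(np.radians(-8.8))
rows([tip(-.03,.125,.13),tip(-.03,.105,.13),0] if 0 else [tip(-.03,.13,.13)]+flap_path(1,[1.2,1.1,.95,.8,.65,.5,.35,.2,.1,0],.055,-.03,.0095)+[tip(-.03,.05,.092)],o)
print(proj('scene',W(C,[flap(1,t,.06,d) for t in(1.5,1.1) for d in(.08,)])))
```

```text
15.3 carton TCP [-0.0306  0.14    0.2391] F(carton) [ 1.  -0.4  0.7] w 0.006
15.3 [ 0.5152 -0.1089  0.2391] [ 1.  -0.5  0.7]
[-1.0, 0.1, 9.2] [-0.0, -0.0, 0.004]
[-5.4, 0.0, 7.8] [-0.0, -0.0, 0.004]
[-5.9, 0.0, 8.0] [-0.0, -0.0, 0.004]
[-6.6, 0.0, 8.4] [-0.0, -0.0, 0.004]
[-7.2, 0.0, 8.9] [-0.0, -0.0, 0.004]
[-7.8, 0.0, 9.5] [-0.0, -0.0, 0.004]
[-8.3, 0.0, 10.2] [-0.0, -0.0, 0.004]
[-8.7, 0.0, 10.9] [-0.0, -0.0, 0.004]
[-8.9, 0.0, 11.7] [-0.0, -0.0, 0.004]
[-9.0, 0.0, 12.3] [-0.0, -0.0, 0.004]
[-9.1, 0.0, 12.8] [-0.0, -0.0, 0.004]
[-9.0, 0.0, 13.0] [-0.0, -0.0, 0.004]
[[227.31272321 155.95975049]
 [223.63812211 149.97973639]]
```

Emit:
jog_arm(moves=[{"fingers": 1, "xyz": [-1, 0, 4], "angular": [0, 0, 0]}, {"fingers": 1, "xyz": [-1, 0, 8], "angular": [0, 0, 0]}, {"fingers": 1, "xyz": [-1, 0, 8], "angular": [0, 0, 0]}, {"fingers": 1, "xyz": [-3, 0, 8], "angular": [0, 0, 0]}, {"fingers": 1, "xyz": [-5, 0, 8], "angular": [0, 0, 0]}, {"fingers": 1, "xyz": [-5.5, 0, 8], "angular": [0, 0, 0]}, {"fingers": 1, "xyz": [-6, 0, 8.1], "angular": [0, 0, 0]}, {"fingers": 1, "xyz": [-6.6, 0, 8.4], "angular": [0, 0, 0]}, {"fingers": 1, "xyz": [-7.2, 0, 8.9], "angular": [0, 0, 0]}, {"fingers": 1, "xyz": [-7.8, 0, 9.5], "angular": [0, 0, 0]}, {"fingers": 1, "xyz": [-7.8, 0, 9.5], "angular": [0, 0, 0]}])

```text
clock: 16.68
position: [0.5032, -0.1883, 0.1442]
ee_rot: [2.385, 2.042, -0.002]
force: [-1.8, -3.3, 5.0]
width: 0.008
```

Run:
```python
from h import *
where()
ascii('side',290,235,330,270)
```

```text
16.68 carton TCP [-0.0303  0.0597  0.1442] F(carton) [-1.3 -3.6  5. ] w 0.008
235 .............#####...##.......W......onn
236 ..............###.............W.....onnn
237 ..............................W....nnono
238 ..................................onnnnn
239 .................................oonnnnn
240 ................................oooooonn
241 ...............................ononnnnno
242 ..............................onnnononnn
243 .............................ooonnononnn
244 ............................ooooonnoonnn
245 ...........................ooonoonoonnnn
246 ..........................oooooooooooonn
247 .........................oooooooooonnonn
248 .........................oooonoonoooonno
249 ........................ooononoooooooooo
250 ......................ooooooooooooonoonn
251 oooooooooooooooooooo..ooooooooonooonoooo
252 ooooooooooooooooooooonoooooooooonooooooo
253 nnnnnnnnnnonnnnoooooonoooonoooonoooonnoo
254 ooooooooooooonnnooooooooooooooooooooooon
255 ooooooooooooooooooooonooooooooooooonoooo
256 ooooooooooooooooooooooooooooooooooooonoo
257 oooooooooooooooooooooonooooooooonnonnooo
258 ooooooooooooooooooooooooooooooooooooooon
259 oooooooooooooooooooooooooooooooooooooooo
260 oooooooooooooooooooooooooooooooooooonnno
261 oooooooooooooooooooooooooooooooooooooono
262 .ooooooooooooooooooooooooooooooooooooooo
263 BB..oooooooooooooonooooooooooooooooooooo
264 BBBB.ooooooooooooonooooooooooooooooooooo
265 ..BBB.nooooooooooonoooooooooooooonooonoo
266 ...BBB..oooooooooonooooooooooooooooonooo
267 ....BBB.nooooooooonoooooooooooonooonoonn
268 .....BBB.ooooooooonooooooooooooooonooooo
269 .....BBB.noooooooonooooooooooooonnooonoo
```

Run:
```python
from h import *
p=imaging.camera_params('wrist');H=p['hand_eye']
def wp(X,pos,rv):
    X=np.atleast_2d(X);t=R.from_rotvec(rv).inv().apply(X-np.array(pos));c=(t-H[:3,3])@H[:3,:3]
    return np.c_[p['fx']*c[:,0]/c[:,2]+p['cx'],p['fy']*c[:,1]/c[:,2]+p['cy']]
pose=([0.5177,-0.1618,0.1569],[0.242,3.131,0])
for nm,X in dict(rimPP=(-.065,.095,.09),rimPM=(-.065,-.095,.09),baseP=(-.065,.095,0),e15=flap(1,1.5,-.06),e14=flap(1,1.4,-.06),e13=flap(1,1.3,-.06)).items():
    print(nm,(wp(W(C,[X]),*pose)*.893).round())
print('tip',wp(np.array(pose[0])+[0,0,-.017],*pose)*.893)
```

```text
rimPP [[258. 141.]]
rimPM [[ 31. 141.]]
baseP [[256. 129.]]
e15 [[251. 172.]]
e14 [[237. 171.]]
e13 [[224. 171.]]
tip [[249.29609212 214.33391419]]
```

Run:
```python
from h import *
w=cv2.resize(imaging.get_image('wrist')[60:400,130:430,::-1],(520,590))
a=cv2.resize(imaging.get_image('scene')[95:190,190:280,::-1],(279,295),interpolation=cv2.INTER_CUBIC);b=cv2.resize(imaging.get_image('side')[210:305,250:340,::-1],(279,295),interpolation=cv2.INTER_CUBIC)
cv2.imwrite("pics/o3.png",np.hstack([w,np.vstack([a,b])]))
```

```text
(no output)
```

View pics/o3.png

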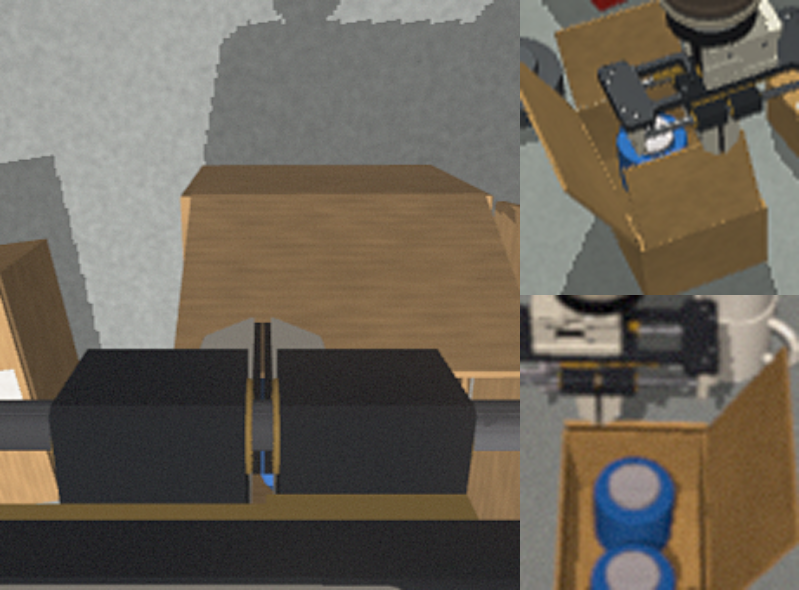

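In the wrist view the flap leans in, with the grey fingertips at (262,335) in front of its outer face. In the scene crop the tip at (720,145) touches it. The push works with the jaws turned, so I'll continue the arc.

Emit:
jog_arm(moves=[{"fingers": 1, "xyz": [-0.2, 0, 0.3], "angular": [0, 0, 0]}, {"fingers": 1, "xyz": [-0.4, 0, 0.6], "angular": [0, 0, 0]}, {"fingers": 1, "xyz": [-0.6, 0, 1.0], "angular": [0, 0, 0]}, {"fingers": 1, "xyz": [-0.8, 0, 1.4], "angular": [0, 0, 0]}, {"fingers": 1, "xyz": [-0.9, 0, 1.8], "angular": [0, 0, 0]}, {"fingers": 1, "xyz": [-1.1, 0, 2.2], "angular": [0, 0, 0]}, {"fingers": 1, "xyz": [-1.2, 0, 2.6], "angular": [0, 0, 0]}, {"fingers": 1, "xyz": [-1.2, 0, 3.0], "angular": [0, 0, 0]}, {"fingers": 1, "xyz": [-1.2, 0, 3.3], "angular": [0, 0, 0]}, {"fingers": 1, "xyz": [-1.2, 0, 3.5], "angular": [0, 0, 0]}, {"fingers": 1, "xyz": [-1.2, 0, 3.5], "angular": [0, 0, 0]}])

```text
clock: 18.25
position: [0.5016, -0.198, 0.1091]
ee_rot: [-2.385, -2.045, 0.0]
force: [0.0, -0.5, -0.7]
width: 0.004
```

Run:
```python
from h import *
where()
ascii('side',255,250,330,312)
```

```text
18.25 carton TCP [-0.0305  0.0499  0.1091] F(carton) [ 0.1 -0.4 -0.7] w 0.004
250 .......on########....##########no....................W....nnnoooooonooooono
251 ........n#########n#n##########non.......................nnoooooooooooooono
252 .........#########nn###########non.....n................nnooonnoooonooooooo
253 .........##n###################nnnnnnnoooooooonnnoo.....nnooooooooooooooooo
254 .........nnnn.......#.......##nnnnnnnnooooooooooono....nnnooooooooonoonoooo
255 ........ooooo...............nnnnonnnoononoooonnonoo...onnoooooooooooooooooo
256 .........oooo..WWW.....WWW..nnnonooooooonnnonoooonnoooooooooooooooonooooooo
257 ........oooooo..........W...nnnooooooooooooooonoooononnooooooooooonnooooooo
258 ........ooonoo.W.......W....nnononooononnoooooooonnononoooooooooooooooooooo
259 ........oooono...W.........onnnonnonooooonoooooonnnoonnooooooooooooonoonooo
260 ........ooonnoo...........ooooonoonooooooooooonoooooonnooooooooooooonoooooo
261 ........oooonnoo.........oooooooooonoooooooooooooonooonnoooooooooooooonoooo
262 ........ooonooonoo.nn..ooonooooooooooooooooooooonooooonooo
[... 3237 characters left out ...]
oonBBBBB.................BBBBBnooooooonnooonooonooooooo.....
304 ......oonnnnooooo.BBBBBB...............BBBBBBnooooooonnooonnnoooooooo......
305 ......oonnnnooooo.BBBBBB...............BBBBBBnnoonnnnnnooonnoonooooo.......
306 ......oonnnnoooon.BBBBBBB.............BBBBBB.nnnnnnnnnnooonnonoooo.........
307 ......oonnnnnoonn.BBBBBBBB...........BBBBBBB.nnnnnnnnnnoooonooooo..........
308 .....ooonnnnnonnn..BBBBBBBBB.......BBBBBBBBB#nnnnnnnnnnooonooooo...........
309 .....oonnnnnnnnnnnBBBBBBBBBBBBBBBBBBBBBBBBBB.nnnnnnnnnnnnnnoooo............
310 .....oonnnnnnnnnnnBBBBBBBBBBBBBBBBBBBBBBBBBB.nnnnnnnnnnnnnnooo.............
311 .....oonnnnnnnnnnn.BBBBBBBBBBBBBBBBBBBBBBBBBnnnnnnnnnnnnnnnoo..............
```

Emit:
jog_arm(moves=[{"fingers": 1, "xyz": [0, 0, 0.3], "angular": [0, 0, 0]}, {"fingers": 1, "xyz": [0, 0, 0.6], "angular": [0, 0, 0]}, {"fingers": 1, "xyz": [0, 0, 0.9], "angular": [0, 0, 0]}, {"fingers": 1, "xyz": [0, 0, 0.9], "angular": [0, 0, 0]}])

```text
clock: 18.8
position: [0.5014, -0.198, 0.0999]
ee_rot: [-2.385, -2.045, 0.0]
force: [0.1, 0.5, -0.1]
width: 0.004
```

Run:
```python
from h import *
where()
ascii('side',255,250,330,284)
```

```text
18.8 carton TCP [-0.0306  0.0499  0.0999] F(carton) [-0.   0.5 -0.1] w 0.004
250 .......on##########nn##########non...............##......nnnnoooooonnnooooo
251 .......on##########.n##########no.........................nnoonnooonoooonno
252 .......on#########...##########no....................W....nnoooooooooooonoo
253 .......nn#########nn###########no.......................onnnooooooonooooooo
254 ........##########nn###########nnnnnnoooooooooooono....nnnnoooooooooooooooo
255 .........#######################nnnnooooooooooooooo....nnnooooooonoonoooooo
256 .........nnnn.......#.......n#nnnnnnooooooooooooooo....nnooooooooooooooonoo
257 ........ooooo...............nnnnoooooooooooooooooooo..onnoooooooooonoooonoo
258 ........ooooo...WW.....W....noooooooooooooooooooooooooooooooooooooooooooooo
259 ........oooooo...W.......W..nooooooooooooooooooooooooooooooooooooooooooonoo
260 ........oooooo.............ooooooooooooooooooooooooooooonoooooooooooooooooo
261 ........oooooo.............oooooooooooooooooooooooooooonooooooooooooooooono
262 ........ooooooo...........ooooooooooooooooooooooooooooooono
[... 996 characters left out ...]
ooonBBBBB...............BBBBB.nooooooonnoooooooooononooooooo
276 .......oonnnnnoooon.BBBBB..............BBBBB.nooooooonooooooooooooooooooooo
277 .......oonnnnnoooooBBBBBBB............BBBBBB.nooooooonnooooooooooooooooonoo
278 .......oonnnnnoooon.BBBBBBBB........BBBBBBBB.oooooooonnnooooonooooooooooooo
279 .......oonnnnnoooon.BBBBBBBBBBBBBBBBBBBBBBBB.oooooooonnoooooooooooooonooooo
280 .......oonnnnnooooo.BBBBBBBBBBBBBBBBBBBBBBBBnoooooooonnoooooooooooooooooooo
281 .......oonnnnnooooo.BBBBBBBBBBBBBBBBBBBBBBBBnoooooooonnoooooooooooooonooooo
282 .......oonnnnnooooo.BBBBBBBBBBBBBBBBBBBBBBBBnoooooooonnoooooooooooooooooooo
283 .......oonnnnoooooo.BBBBBBBBBBBBBBBBBBBBBBB.ooooooooonooooooooonooonnoooooo
```

Emit:
jog_arm(moves=[{"fingers": 1, "xyz": [0, 0, 0.3], "angular": [0, 0, 0]}, {"fingers": 1, "xyz": [0, 0, 0.6], "angular": [0, 0, 0]}, {"fingers": 1, "xyz": [0, 0, 0.9], "angular": [0, 0, 0]}, {"fingers": 1, "xyz": [0, 0, 1.1], "angular": [0, 0, 0]}, {"fingers": 1, "xyz": [0, 0, 1.1], "angular": [0, 0, 0]}])

```text
clock: 19.48
position: [0.5014, -0.198, 0.089]
ee_rot: [-2.385, -2.045, 0.0]
force: [-0.4, 0.4, 0.1]
width: 0.005
```

Run:
```python
from h import *
where()
ascii('side',263,264,310,286)
```

```text
19.48 carton TCP [-0.0306  0.0499  0.089 ] F(carton) [-0.5  0.4  0.1] w 0.005
264 ooooooo.......W...ooooooooooooooooooooooooooooo
265 oooooooo.........oooooooooooooooooooooooooooooo
266 ooooooooo.......ooooooooooooooooooooooooooooooo
267 ooooooooooooooooooooooooooooooooooooooooooooooo
268 ooooooooooooooooooooooooooooooooooooooooooooooo
269 ooooooooooooooooooooooooooooooooooooooooooooooo
270 ooooooooooooooooooooooooooooooooooooooooooooooo
271 ooooooooooooooooooooooooooooooooooooooooooooooo
272 ooooooooooooooooooooooooooooooooooooooooooooooo
273 ooooooooooooooooooooooooooooooooooooooooooooooo
274 oooooooooooo....ooooooooooooooooooooooooooooooo
275 onnnnoooooo.BBBB.....................oooooooooo
276 onnnnnoooonBBBBBB.............BBBBBB.nooooooonn
277 onnnnnoooon.BBBBBB...........BBBBBBB.nooooooonn
278 onnnnnoooon.BBBBBBBB........BBBBBBBB.oooooooonn
279 onnnnnoooon.BBBBBBBBBBBBBBBBBBBBBBBBnoooooooonn
280 onnnnnoooon.BBBBBBBBBBBBBBBBBBBBBBBBnoooooooonn
281 onnnnnooooo.BBBBBBBBBBBBBBBBBBBBBBBBnoooooooonn
282 onnnnnooooo.BBBBBBBBBBBBBBBBBBBBBBBBnoooooooonn
283 onnnnnooooo.BBBBBBBBBBBBBBBBBBBBBBB.ooooooooonn
284 onnnnnooooo.BBBBBBBBBBBBBBBBBBBBBBB.ooooooooonn
285 onnnnnooooo.BBBBBBBBBBBBBBBBBBBBBBB.ooooooooonn
```

Emit:
jog_arm(moves=[{"fingers": 1, "xyz": [0, 0, 0.3], "angular": [0, 0, 0]}, {"fingers": 1, "xyz": [0, 0, 0.6], "angular": [0, 0, 0]}, {"fingers": 1, "xyz": [0, 0, 0.8], "angular": [0, 0, 0]}, {"fingers": 1, "xyz": [0, 0, 0.8], "angular": [0, 0, 0]}])

```text
clock: 20.02
position: [0.5014, -0.198, 0.081]
ee_rot: [-2.385, -2.045, 0.0]
force: [0.1, -0.5, 0.2]
width: 0.004
```

Run:
```python
from h import *
where()
ascii('side',263,270,310,284)
```

```text
20.02 carton TCP [-0.0306  0.0499  0.081 ] F(carton) [ 0.2 -0.5  0.2] w 0.004
270 ooooooooooooooooooooooooooooooooooooooooooooooo
271 ooooooooooooooooooooooooooooooooooooooooooooooo
272 ooooooooooooooooooooooooooooooooooooooooooooooo
273 ooooooooooooooooooooooooooooooooooooooooooooooo
274 ooooooooooooooooooooooooooooooooooooooooooooooo
275 ooooooooooooooooooooooooooooooooooooooooooooooo
276 ooooooooooooooooooooooooooooooooooooooooooooooo
277 onnnooooooo..........oooooo........oooooooooooo
278 onnnnnoooon.BBBBBBB.........BBBBBBB..oooooooono
279 onnnnooooon.BBBBBBBBBBBBBBBBBBBBBBBB.oooooooonn
280 onnnnnooooo.BBBBBBBBBBBBBBBBBBBBBBBBnoooooooonn
281 onnnnnooooo.BBBBBBBBBBBBBBBBBBBBBBBB.oooooooonn
282 onnnnnooooo.BBBBBBBBBBBBBBBBBBBBBBBBnoooooooonn
283 onnnnnooooo.BBBBBBBBBBBBBBBBBBBBBBB.ooooooooonn
```

Emit:
jog_arm(moves=[{"fingers": 1, "xyz": [0, 0, 0.3], "angular": [0, 0, 0]}, {"fingers": 1, "xyz": [0, 0, 0.6], "angular": [0, 0, 0]}, {"fingers": 1, "xyz": [0, 0, 0.6], "angular": [0, 0, 0]}])

```text
clock: 20.45
position: [0.5021, -0.1983, 0.078]
ee_rot: [2.385, 2.044, 0.005]
force: [-11.5, 7.1, 43.1]
width: 0.006
```

Run:
```python
from h import *
where()
ascii('side',263,274,310,282)
```

```text
20.45 carton TCP [-0.0299  0.0497  0.078 ] F(carton) [-12.5   5.2  43.1] w 0.006
274 ooooooooooooooooooooooooooooooooooooooooooooooo
275 ooooooooooooooooooooooooooooooooooooooooooooooo
276 ooooooooooooooooooooooooooooooooooooooooooooooo
277 ooooooooooooooooooooooooooooooooooooooooooooooo
278 onnnnnooooo..BBBBBB.................noooooooooo
279 onnnnnoooon.BBBBBBBBBBBBBBBBBBBBBBBBnoooooooonn
280 onnnnnooooo.BBBBBBBBBBBBBBBBBBBBBBBBnoooooooonn
281 onnnnnooooo.BBBBBBBBBBBBBBBBBBBBBBBBnoooooooonn
```

The wrist force jumped to 43 N, so the tool is on a stop. The flap's edge row of 278 fits flat, so I'm lifting off right away.

Emit:
jog_arm(moves=[{"fingers": 1, "xyz": [0, 0, -1], "angular": [0, 0, 0]}, {"fingers": 1, "xyz": [0, 0, -4], "angular": [0, 0, 0]}, {"fingers": 1, "xyz": [0, 0, -8], "angular": [0, 0, 0]}, {"fingers": 1, "xyz": [0, 0, -12], "angular": [0, 0, 0]}, {"fingers": 1, "xyz": [0, 0, -12], "angular": [0, 0, 0]}, {"fingers": 1, "xyz": [0, 0, -12], "angular": [0, 0, 0]}])

```text
clock: 21.25
position: [0.5014, -0.1976, 0.1947]
ee_rot: [-2.384, -2.045, -0.0]
force: [0.3, 0.4, -0.4]
width: 0.006
```

Run:
```python
from h import *
from cell import arm
where(); st=arm.observe();p=imaging.camera_params('wrist');H=p['hand_eye']
def wp(X):
    t=R.from_rotvec(st['ee_rot']).inv().apply(np.atleast_2d(X)-st['position']);c=(t-H[:3,3])@H[:3,:3]
    return np.c_[p['fx']*c[:,0]/c[:,2]+p['cx'],p['fy']*c[:,1]/c[:,2]+p['cy']].round()
for th in(0,.1,.2): print(th,wp(W(C,[flap(1,th,-.06),flap(1,th,.06),flap(1,th,-.06,0),flap(1,th,.06,0)])).tolist())
ascii('wrist',60,20,480,330,6)
ascii('side',263,252,310,284)
```

```text
21.25 carton TCP [-0.0307  0.0503  0.1947] F(carton) [ 0.2  0.4 -0.4] w 0.006
0 [[248.0, 239.0], [377.0, 239.0], [245.0, 152.0], [386.0, 152.0]]
0.1 [[247.0, 242.0], [380.0, 242.0], [245.0, 152.0], [386.0, 152.0]]
0.2 [[246.0, 244.0], [383.0, 244.0], [245.0, 152.0], [386.0, 152.0]]
20 .....W..WWWWWWWWWWWW.......WW.WW......................................
26 ........WWWW................W.........................................
32 ......W..W............................................................
38 ......................................................................
44 ......................................................................
50 ......................................................................
56 ......................................................................
62 ......................................................................
68 ......................................................................
74 ......................................................................
80 ......................................................................
86 
[... 4032 characters left out ...]
oooooooooooooooooooooooo
271 ooooooooooooooooooooooooooooooooooooooooooooooo
272 ooooooooooooooooooooooooooooooooooooooooooooooo
273 ooooooooooooooooooooooooooooooooooooooooooooooo
274 ooooooooooooooooooooooooooooooooooooooooooooooo
275 ooooooooooooooooooooooooooooooooooooooooooooooo
276 ooooooooooooooooooooooooooooooooooooooooooooooo
277 onooooooooooo.......ooooooooooooooooooooooooooo
278 onnnnnooooo.BBBBBBB..........BBB....noooooooooo
279 onnnnnoooon.BBBBBBBBBBBBBBBBBBBBBBBBnoooooooonn
280 onnnnnooooo.BBBBBBBBBBBBBBBBBBBBBBBBnoooooooonn
281 onnnnnooooo.BBBBBBBBBBBBBBBBBBBBBBBBnoooooooonn
282 onnnnoooooo.BBBBBBBBBBBBBBBBBBBBBBBBnoooooooonn
283 onnnnnooooo.BBBBBBBBBBBBBBBBBBBBBBB.ooooooooonn
```

Run:
```python
from h import *
p=np.array([0.5032,-0.1883,0.1442])
for dz in(-.017,0,.015,.03,.049): print(dz,proj('scene',[p+[0,0,dz]]).round(1),proj('side',[p+[0,0,dz]]).round(1))
im=cv2.imread('pics/o3.png')
# scene crop part: x 520.., scale 3.1 ; print gray map around the finger
h=cv2.cvtColor(im,cv2.COLOR_BGR2HSV).astype(int)
for y in range(80,175,4): print(y,95+y//3.1,''.join('n' if 8<h[y,x,0]<25 and h[y,x,1]>70 else '#' if h[y,x,2]<70 else '.' for x in range(680,770,2)))
print('col0 px',190+(680-520)/3.1)
```

```text
-0.017 [[253.7 148.2]] [[275.6 255.2]]
0 [[253.5 144.5]] [[275.6 251.4]]
0.015 [[253.3 141.2]] [[275.6 247.9]]
0.03 [[253.2 137.8]] [[275.6 244.4]]
0.049 [[252.9 133.3]] [[275.5 239.9]]
80 120.0 ############..................#########nn..nn
84 122.0 ############...........###########nnnn.....nn
88 123.0 #...#########......#######n##nnnnn####.....nn
92 124.0 ####################nnnnnnnnn###########...#.
96 125.0 .##############nnnnnnnn####################..
100 127.0 #########nnnnnnnnn#####nnn################..n
104 128.0 ######nnnnnnn###########nn###############...n
108 129.0 n..###n##################.n##############...n
112 131.0 nnn.#nnn#################nnn###########.....n
116 132.0 nn....nnn###############..n######...........n
120 133.0 .......nn###############.....................
124 134.0 ..####.nnn#############......................
128 136.0 ...nnnnnn#######...###.......................
132 137.0 ....nnnn..#.........##........nn.............
136 138.0 ....nnnnn...........##........nnn............
140 140.0 ....nnnnnn..........##.......nnnn............
144 141.0 .....nnnnnnn........##.....nnnnnnn...........
148 142.0 ...nnnnnnnnn........##...nnnnnnnnn...........
152 144.0 nnnnnnnnnnnnnnnn.....nn.nnnnnnnnnnn..........
156 145.0 nnnnnnnnnnnnnnnnnnnnnnnnnnnnnnnnnnn..........
160 146.0 nnnnnnnnnnnnnnnnnnnnnnnnnnnnnnnnnnnn.........
164 147.0 nnnnnnnnnnnnnnnnnnnnnnnnnnnnnnnnnnnn.........
168 149.0 nnnnnnnnnnnnnnnnnnnnnnnnnnnnnnnnnnnnn........
172 150.0 nnnnnnnnnnnnnnnnnnnnnnnnnnnnnnnnnnnnn........
col0 px 241.61290322580646
```

The left flap is flat (edge row 277.5, model 277). Every contact so far happened about 15 mm above the TCP, so I'll use that effective pusher height for the right flap.

Emit:
jog_arm(moves=[{"fingers": 1, "xyz": [-5, 0, -4], "angular": [0, 0, 0]}, {"fingers": 1, "xyz": [-10, 0, -5], "angular": [0, 0, 0]}, {"fingers": 1, "xyz": [-16, 0, -5], "angular": [0, 0, 0]}, {"fingers": 1, "xyz": [-22, 0, -5], "angular": [0, 0, 0]}, {"fingers": 1, "xyz": [-22.5, 0, -5], "angular": [0, 0, 0]}, {"fingers": 1, "xyz": [-22.5, 0, -5], "angular": [0, 0, 0]}, {"fingers": 1, "xyz": [-22.5, 0, 0], "angular": [0, 0, 0]}, {"fingers": 1, "xyz": [-22.5, 0, 4], "angular": [0, 0, 0]}, {"fingers": 1, "xyz": [-22.5, 0, 6.8], "angular": [0, 0, 0]}, {"fingers": 1, "xyz": [-22.5, 0, 6.8], "angular": [0, 0, 0]}, {"fingers": 1, "xyz": [-22.5, 0, 6.8], "angular": [0, 0, 0]}])

```text
clock: 22.72
position: [0.4683, -0.4199, 0.1282]
ee_rot: [2.383, 2.046, 0.001]
force: [0.2, 0.4, 0.4]
width: 0.007
```

Emit:
jog_arm(moves=[{"fingers": 1, "xyz": [0.8, 0, 0], "angular": [0, 0, 0]}, {"fingers": 1, "xyz": [1.6, 0, 0], "angular": [0, 0, 0]}, {"fingers": 1, "xyz": [2.2, 0, 0], "angular": [0, 0, 0]}, {"fingers": 1, "xyz": [2.8, 0, 0], "angular": [0, 0, 0]}, {"fingers": 1, "xyz": [3.4, 0, 0], "angular": [0, 0, 0]}, {"fingers": 1, "xyz": [4.0, 0, 0], "angular": [0, 0, 0]}, {"fingers": 1, "xyz": [4.6, 0, 0], "angular": [0, 0, 0]}, {"fingers": 1, "xyz": [5.2, 0, 0], "angular": [0, 0, 0]}, {"fingers": 1, "xyz": [5.8, 0, 0], "angular": [0, 0, 0]}, {"fingers": 1, "xyz": [6.4, 0, 0], "angular": [0, 0, 0]}, {"fingers": 1, "xyz": [7.0, 0, 0], "angular": [0, 0, 0]}, {"fingers": 1, "xyz": [7.0, 0, 0], "angular": [0, 0, 0]}])

```text
clock: 24.22
position: [0.4781, -0.3505, 0.1271]
ee_rot: [-2.384, -2.046, -0.0]
force: [-0.8, -0.1, 0.5]
width: 0.005
```

Run:
```python
from h import *
where()
for t in(2,1.8,1.6,1.4,1.2,1,.8,.4,0): print(t,proj('scene',W(C,[flap(-1,t,.06),flap(-1,t,-.06)])).round(1).tolist(),proj('side',W(C,[flap(-1,t,.06),flap(-1,t,-.06)])).round(1).tolist())
ascii('scene',195,90,265,135)
ascii('side',250,280,325,335)
```

```text
24.23 carton TCP [-0.0302 -0.1044  0.1271] F(carton) [-0.7 -0.2  0.5] w 0.005
2 [[201.4, 105.2], [238.4, 93.7]] [[311.6, 311.4], [260.4, 310.3]]
1.8 [[202.9, 107.4], [240.2, 95.7]] [[311.6, 304.6], [260.7, 303.5]]
1.6 [[204.6, 110.5], [242.1, 98.7]] [[311.5, 298.3], [261.0, 297.2]]
1.4 [[206.5, 114.4], [244.1, 102.5]] [[311.4, 292.7], [261.4, 291.7]]
1.2 [[208.4, 118.9], [246.1, 106.9]] [[311.1, 288.2], [261.8, 287.2]]
1 [[210.4, 123.9], [248.0, 111.8]] [[310.9, 284.9], [262.1, 283.8]]
0.8 [[212.2, 129.1], [249.7, 116.9]] [[310.5, 282.8], [262.5, 281.8]]
0.4 [[215.2, 139.2], [252.4, 126.9]] [[309.9, 282.5], [263.0, 281.5]]
0 [[217.0, 147.4], [253.5, 135.1]] [[309.2, 287.0], [263.4, 286.0]]
90 ....#.....................#######nnnnnn###########....................
91 ....#..................#######nnnnnnn##n###########...................
92 .....#............##########nnnnnn#####nn##########...................
93 .....#.#.........#######...#nnn########.n#########....................
94 ......#..........####......#############n#########....................
95 ......#...#......#..........
[... 6663 characters left out ...]
oooooooooooooooooooooooooooooooooooooooooooooo..............
327 ...........oooooooooooooooooooooooooooooooooooooooooooooooooo..............
328 ...........oooooooooooooooooooooooooooooooooooooooooooooooooo..............
329 ...........oooooooooooooooooooooooooooooooooooooooooooooooooo..............
330 ...........ooooooooooooooooooooooooooooooooooooooooooooooooo...............
331 ....................ooooooooo.oooooooooooooooooooooooooooooo...............
332 ...........................................................................
333 ...........................................................................
334 ...........................................................................
```

The right flap is up at about 1.5 rad, with its edge corners at (206,112) and (243,101) in the scene. I'll continue over the arc using the effective pusher height.

Run:
```python
from h import *
o=orient(np.radians(-8.8))
for dz in(-.017,0,.015): print('tip?',dz,proj('side',[np.array([.478,-.3505,.1271])+[0,0,dz]]))
T=[t-[0,0,.032] for t in flap_path(-1,np.linspace(1.4,0,16),.055,-.03,.0095)]
rows(T,o)
```

```text
tip? -0.017 [[273.56052457 313.18426423]]
tip? 0 [[273.52464531 309.68478141]]
tip? 0.015 [[273.49231349 306.53129786]]
24.325 [ 0.478  -0.3511  0.1272] [-1.2 -0.7  0.1]
[0.8, 0.0, -0.4] [-0.0, -0.0, 0.001]
[1.3, 0.0, -0.3] [-0.0, -0.0, 0.001]
[1.8, 0.0, -0.2] [-0.0, -0.0, 0.001]
[2.3, 0.0, -0.0] [-0.0, -0.0, 0.001]
[2.7, 0.0, 0.2] [-0.0, -0.0, 0.001]
[3.2, 0.0, 0.5] [-0.0, -0.0, 0.001]
[3.6, 0.0, 0.8] [-0.0, -0.0, 0.001]
[3.9, 0.0, 1.1] [-0.0, -0.0, 0.001]
[4.3, 0.0, 1.5] [-0.0, -0.0, 0.001]
[4.6, 0.0, 1.9] [-0.0, -0.0, 0.001]
[4.9, 0.0, 2.4] [-0.0, -0.0, 0.001]
[5.1, 0.0, 2.8] [-0.0, -0.0, 0.001]
[5.3, 0.0, 3.3] [-0.0, -0.0, 0.001]
[5.4, 0.0, 3.8] [-0.0, -0.0, 0.001]
[5.5, 0.0, 4.3] [-0.0, -0.0, 0.001]
[5.5, 0.0, 4.8] [-0.0, -0.0, 0.001]
```

Emit:
jog_arm(moves=[{"fingers": 1, "xyz": [0.6, 0, 0], "angular": [0, 0, 0]}, {"fingers": 1, "xyz": [1.2, 0, 0], "angular": [0, 0, 0]}, {"fingers": 1, "xyz": [1.8, 0, 0], "angular": [0, 0, 0]}, {"fingers": 1, "xyz": [2.3, 0, 0], "angular": [0, 0, 0]}, {"fingers": 1, "xyz": [2.8, 0, 0.3], "angular": [0, 0, 0]}, {"fingers": 1, "xyz": [3.4, 0, 0.7], "angular": [0, 0, 0]}, {"fingers": 1, "xyz": [3.9, 0, 1.1], "angular": [0, 0, 0]}, {"fingers": 1, "xyz": [4.3, 0, 1.6], "angular": [0, 0, 0]}, {"fingers": 1, "xyz": [4.7, 0, 2.1], "angular": [0, 0, 0]}, {"fingers": 1, "xyz": [5.0, 0, 2.6], "angular": [0, 0, 0]}, {"fingers": 1, "xyz": [5.2, 0, 3.0], "angular": [0, 0, 0]}, {"fingers": 1, "xyz": [5.2, 0, 3.0], "angular": [0, 0, 0]}])

```text
clock: 25.82
position: [0.4857, -0.2995, 0.0969]
ee_rot: [-2.384, -2.045, 0.0]
force: [0.0, 0.2, 0.4]
width: 0.004
```

Emit:
jog_arm(moves=[{"fingers": 1, "xyz": [0.2, 0, 0.4], "angular": [0, 0, 0]}, {"fingers": 1, "xyz": [0.3, 0, 0.8], "angular": [0, 0, 0]}, {"fingers": 1, "xyz": [0.3, 0, 1.2], "angular": [0, 0, 0]}, {"fingers": 1, "xyz": [0.3, 0, 1.2], "angular": [0, 0, 0]}])

```text
clock: 26.32
position: [0.4862, -0.2967, 0.0848]
ee_rot: [-2.384, -2.045, 0.0]
force: [0.2, -0.1, 0.4]
width: 0.006
```

Run:
```python
from h import *
where()
ascii('scene',195,112,265,155)
```

```text
26.32 carton TCP [-0.0305 -0.05    0.0848] F(carton) [ 0.2 -0.1  0.4] w 0.006
112 ...........#......................###########nnnnn########............
113 ............#.....................########nnnnn###########............
114 ............#...................#######nnnnnn##n##########............
115 #............#...............########nnnnn#####nn#########............
116 #............#............########.#nnn########.n#########............
117 #.............##..........#####.....############n#########............
118 #.............#..........###........#n##########nn######..............
119 n.......#......#.........#...........on#########o####.................
120 on......#......#........##...........nn#########.#....................
121 ooo....##.......#...######............n########.......................
122 oooo...##.......######.##..........ooon#####..#.....o.................
123 ooooo.###........###...........nooooooo##.....#.....oo................
124 oooooon##...................noooooooooo.......#.....oo................
125 ooooooon#................nooooooooooooo....
[... 1502 characters left out ...]
BBBB.oooooooooooooooo....
146 .....ooooooooooooonnnnnooonBBBBBBBBBBBBBBBBBBBBBB.oooooooooooooooo....
147 .....ooooooooooooonnnooooooBBBBBBBBBBBBBBBBBBB...ooooooooooooooooo....
148 ......ooooooooooooonnnoooooBBBBBBBBBBBBBBBB...ooooooooooooooooooooo...
149 ......ooooooooooooonnnooooo.BBBBBBBBBBB....oooooooooooooooooooooooo...
150 ......oooooooooooooonnnoooo.BBBBBBBBB.ooooooooooooooooooooooooooooooo.
151 .......ooooooooooooonnnoooo.BBBBBB.oooooooooooooooooooooooooooooooooo.
152 .......oooooooooooooonnnooonBB...oooooooooooooooooooooooooooooooooooo.
153 ........ooooooooooooonnnoooo..oooooooooooooooooooooooooooooooooooooooo
154 ........oooooooooooooonnnooooooooooooooooooooooooooooooooooooooooooooo
```

Emit:
jog_arm(moves=[{"fingers": 1, "xyz": [0, 0, 0.2], "angular": [0, 0, 0]}, {"fingers": 1, "xyz": [0, 0, 0.4], "angular": [0, 0, 0]}, {"fingers": 1, "xyz": [0, 0, 0.4], "angular": [0, 0, 0]}])

```text
clock: 26.75
position: [0.4863, -0.2968, 0.0811]
ee_rot: [-2.385, -2.045, 0.0]
force: [-0.4, -0.4, -0.6]
width: 0.01
```

Run:
```python
from h import *
where()
ascii('scene',215,134,255,150)
```

```text
26.75 carton TCP [-0.0304 -0.0501  0.0811] F(carton) [-0.3 -0.4 -0.6] w 0.01
134 oooooooooooooooooooooooooooooooooooooooo
135 ooooooooooooooooooooooooooooooooooooonoo
136 oooooooooooooooooooooooooooooooooonnnnno
137 ooooooooooooooooooooooooooooooonnnnnnnnn
138 oooooooooooooooooooooooooooonnnnnnnnnnnn
139 ooooooooooooooooooooooooonn..ooonnnnnnnn
140 ooooooooooooooooooooooon..BBBoooonnnnnnn
141 ooooooooooooooooooonnn..BBBBBnooonnnnnnn
142 nooooooooooooooonnn....BBBBBBnooonnnnnnn
143 onooooooooooono.......BBBBBBBnoooonnnnnn
144 nooonnoooonnn........BBBBBBBB.ooooonnooo
145 nonoooonnn.BBBBBBBBBBBBBBBBBB.oooooooooo
146 nnoonnn.BBBBBBBBBBBBBBBBBBBBB.oooooooooo
147 nnnnnooBBBBBBBBBBBBBBBBBBB...ooooooooooo
148 nnoooooBBBBBBBBBBBBBBBB...oooooooooooooo
149 nnooooo.BBBBBBBBBB.....ooooooooooooooooo
```

Both flaps are flat: the right edge fits within 0.02 rad. Next the lid: I lift, turn the jaws to the carton's y and go outside the lid.

Emit:
jog_arm(moves=[{"fingers": 1, "xyz": [0, 0, -6], "angular": [0, 0, 0]}, {"fingers": 1, "xyz": [0, 0, -12], "angular": [0, 0, 0]}, {"fingers": 1, "xyz": [0, 0, -18], "angular": [0, 0, -0.17]}, {"fingers": 1, "xyz": [0, 0, -22], "angular": [0, 0, -0.35]}, {"fingers": 1, "xyz": [2, 5, -22], "angular": [0, 0, -0.52]}, {"fingers": 1, "xyz": [4, 10, -22], "angular": [0, 0, -0.7]}, {"fingers": 1, "xyz": [4, 15, -22], "angular": [0, 0, -0.88]}, {"fingers": 1, "xyz": [4, 20.5, -22], "angular": [0, 0, -1.06]}, {"fingers": 1, "xyz": [4, 20.5, -22], "angular": [0, 0, -1.24]}, {"fingers": 1, "xyz": [4, 20.5, -22], "angular": [0, 0, -1.42]}, {"fingers": 1, "xyz": [4, 20.5, -22], "angular": [0, 0, -1.571]}, {"fingers": 1, "xyz": [4, 20.5, -22], "angular": [0, 0, -1.571]}])

```text
clock: 28.3
position: [0.6949, -0.2888, 0.3011]
ee_rot: [-0.242, -3.132, -0.0]
force: [0.1, 0.7, 0.5]
width: 0.004
```

Run:
```python
from h import *
where();o=orient(np.radians(81.2))
def lp(t,d=.1,h=.0095): return tip(.065-d*np.cos(t)+.002*np.sin(t)+h,-.01,.096+d*np.sin(t)+.002*np.cos(t))-[0,0,.032]
print('start');rows([tip(.175,-.01,.182-.017)],o)
print('path');rows([lp(t) for t in np.linspace(1.6,0,21)],o)
print(proj('side',W(C,[lid(2.05,.094),lid(2.05,-.094)])))
ascii('side',255,252,330,316,2)
```

```text
28.3 carton TCP [ 0.1745 -0.0102  0.3011] F(carton) [-0.   0.8  0.5] w 0.004
start
28.3 [ 0.6949 -0.2888  0.3011] [0.1 0.7 0.5]
[-0.1, 0.0, 11.9] [0.0, -0.0, -0.001]
path
28.3 [ 0.6949 -0.2888  0.3011] [0.1 0.7 0.5]
[9.5, 0.0, 12.0] [0.0, -0.0, -0.001]
[10.3, 0.0, 12.0] [0.0, -0.0, -0.001]
[11.1, 0.0, 12.1] [0.0, -0.0, -0.001]
[11.9, 0.0, 12.2] [0.0, -0.0, -0.001]
[12.7, 0.0, 12.4] [0.0, -0.0, -0.001]
[13.4, 0.0, 12.6] [0.0, -0.0, -0.001]
[14.2, 0.0, 12.9] [0.0, -0.0, -0.001]
[14.9, 0.0, 13.3] [0.0, -0.0, -0.001]
[15.6, 0.0, 13.7] [0.0, -0.0, -0.001]
[16.2, 0.0, 14.2] [0.0, -0.0, -0.001]
[16.8, 0.0, 14.7] [0.0, -0.0, -0.001]
[17.4, 0.0, 15.3] [0.0, -0.0, -0.001]
[17.9, 0.0, 15.9] [0.0, -0.0, -0.001]
[18.4, 0.0, 16.5] [0.0, -0.0, -0.001]
[18.8, 0.0, 17.2] [0.0, -0.0, -0.001]
[19.1, 0.0, 17.9] [0.0, -0.0, -0.001]
[19.4, 0.0, 18.7] [0.0, -0.0, -0.001]
[19.7, 0.0, 19.4] [0.0, -0.0, -0.001]
[19.8, 0.0, 20.2] [0.0, -0.0, -0.001]
[19.9, 0.0, 21.0] [0.0, -0.0, -0.001]
[20.0, 0.0, 21.8] [0.0, -0.0, -0.001]
[[335.95337712 226.42925181]
 [340.4539743  288.68238096]]
252 ......oo................
[... 647 characters left out ...]
oooooooooooo
284 ....onnonnBBBBBBBBBBBBnooonnoooooooooo
286 ....oooooooooooooooooooooooooooooooooo
288 ....oooooooooooooooooooooooooooooonooo
290 ...ooooooooooooooooooooooooooooooooooo
292 ...ooooooooooooooooooooooooooonooooooo
294 ...ooooooooooooooooooooooooooooooooooo
296 ...ooooooooooooooooooooooooooooooooooo
298 ...ooooooooooooooooooooooooooooooonnoo
300 ...oooooooooooooooooooooooooooooooooo.
302 ...ooooooooooooooooooooooooooooooooo..
304 ...oooooooooooooooooooooooooooooooo...
306 ...oooooooooooooooooooooooooooooo.....
308 ...ooooooooooooooooooooooooooooo......
310 ...oooooooooooooooooooooooooooo.......
312 ...ooooooooooooooooooooooooooo........
314 ...oooooooooooooooooooooooooo.........
```

Emit:
jog_arm(moves=[{"fingers": 1, "xyz": [0, 0, 5], "angular": [0, 0, 0]}, {"fingers": 1, "xyz": [0, 0, 10], "angular": [0, 0, 0]}, {"fingers": 1, "xyz": [0, 0, 12], "angular": [0, 0, 0]}, {"fingers": 1, "xyz": [0, 0, 12], "angular": [0, 0, 0]}, {"fingers": 1, "xyz": [1.5, 0, 12], "angular": [0, 0, 0]}, {"fingers": 1, "xyz": [3, 0, 12], "angular": [0, 0, 0]}, {"fingers": 1, "xyz": [4, 0, 12], "angular": [0, 0, 0]}, {"fingers": 1, "xyz": [5, 0, 12], "angular": [0, 0, 0]}, {"fingers": 1, "xyz": [6, 0, 12], "angular": [0, 0, 0]}, {"fingers": 1, "xyz": [7, 0, 12], "angular": [0, 0, 0]}, {"fingers": 1, "xyz": [8, 0, 12], "angular": [0, 0, 0]}, {"fingers": 1, "xyz": [9, 0, 12], "angular": [0, 0, 0]}])

```text
clock: 29.85
position: [0.6053, -0.2748, 0.1812]
ee_rot: [-0.24, -3.132, -0.0]
force: [0.4, -0.6, 0.3]
width: 0.009
```

Emit:
jog_arm(moves=[{"fingers": 1, "xyz": [0.8, 0, 0], "angular": [0, 0, 0]}, {"fingers": 1, "xyz": [1.6, 0, 0], "angular": [0, 0, 0]}, {"fingers": 1, "xyz": [2.4, 0, 0.1], "angular": [0, 0, 0]}, {"fingers": 1, "xyz": [3.2, 0, 0.3], "angular": [0, 0, 0]}, {"fingers": 1, "xyz": [4.0, 0, 0.5], "angular": [0, 0, 0]}, {"fingers": 1, "xyz": [4.8, 0, 0.8], "angular": [0, 0, 0]}, {"fingers": 1, "xyz": [5.5, 0, 1.2], "angular": [0, 0, 0]}, {"fingers": 1, "xyz": [6.2, 0, 1.6], "angular": [0, 0, 0]}, {"fingers": 1, "xyz": [6.8, 0, 2.1], "angular": [0, 0, 0]}, {"fingers": 1, "xyz": [7.4, 0, 2.6], "angular": [0, 0, 0]}, {"fingers": 1, "xyz": [7.4, 0, 2.6], "angular": [0, 0, 0]}])

```text
clock: 31.22
position: [0.5322, -0.2635, 0.1547]
ee_rot: [-0.24, -3.131, -0.001]
force: [-0.2, -0.2, 0.2]
width: 0.006
```

Run:
```python
from h import *
where()
for t in(2,1.6,1.3,1,.7,.4,.2,0): print(t,proj('scene',W(C,[lid(t,-.094),lid(t,.094)])).round().tolist())
ascii('scene',180,95,265,185,2)
```

```text
31.23 carton TCP [ 0.0099 -0.0101  0.1547] F(carton) [-0.2 -0.2  0.2] w 0.006
2 [[184.0, 107.0], [206.0, 154.0]]
1.6 [[200.0, 99.0], [223.0, 146.0]]
1.3 [[213.0, 96.0], [237.0, 142.0]]
1 [[225.0, 97.0], [249.0, 142.0]]
0.7 [[234.0, 100.0], [259.0, 145.0]]
0.4 [[241.0, 106.0], [266.0, 150.0]]
0.2 [[244.0, 111.0], [268.0, 154.0]]
0 [[245.0, 116.0], [269.0, 159.0]]
95 ......................######...............
97 ..................#...######...............
99 ......................######...............
101 ..................##..####n#..#............
103 .................#.#...#.on####............
105 .................#.##..########......WWWWWW
107 .................#.#n########o###...W......
109 ..................###########n###..........
111 ...................###########n##..........
113 ...................###########n###.........
115 ...................n##n############........
117 .......#..........oo#o.n###########........
119 .......#.........ooonn.############........
121 #....###...#.....oooooo##########.###......
123 ######.....#....ooooooo############........
125 ..#.#.....##..
[... 721 characters left out ...]
..nnooooooooooooonnooooooooo
157 .................nnnooooooonoooonoooooooooo
159 ..................nnnoooooooooonooooooooooo
161 ..................nnnooooooooonoooooooooooo
163 ...................nnnooooooonoooooooooooon
165 ...................nnnoooooonoooooooooonnnn
167 ....................nnooooonoooooooonnnnnnn
169 ....................nnnooonoooooonnnnnnnnnn
171 .....................nnnoooooonnnnnnnnnnnnn
173 .....................nnnononnnnnnnnnnnnnnnn
175 ......................nnnnnnnnnnnnnnnnnnnnn
177 ......................nnnnnnnnnnnnnnnnnnnnn
179 .......................nnnnnnnnnnnnnnnnnnnn
181 .......................nnnnnnnnnnnnnnnnnnn.
183 ........................nnnnnnnnnnnnnnn....
```

Emit:
jog_arm(moves=[{"fingers": 1, "xyz": [0.5, 0, 0.6], "angular": [0, 0, 0]}, {"fingers": 1, "xyz": [1.0, 0, 1.2], "angular": [0, 0, 0]}, {"fingers": 1, "xyz": [1.4, 0, 1.9], "angular": [0, 0, 0]}, {"fingers": 1, "xyz": [1.7, 0, 2.6], "angular": [0, 0, 0]}, {"fingers": 1, "xyz": [2.0, 0, 3.4], "angular": [0, 0, 0]}, {"fingers": 1, "xyz": [2.3, 0, 4.1], "angular": [0, 0, 0]}, {"fingers": 1, "xyz": [2.4, 0, 4.8], "angular": [0, 0, 0]}, {"fingers": 1, "xyz": [2.5, 0, 5.5], "angular": [0, 0, 0]}, {"fingers": 1, "xyz": [2.6, 0, 6.1], "angular": [0, 0, 0]}, {"fingers": 1, "xyz": [2.6, 0, 6.1], "angular": [0, 0, 0]}])

```text
clock: 32.52
position: [0.507, -0.2596, 0.0937]
ee_rot: [-0.24, -3.132, -0.0]
force: [0.4, 0.2, 0.3]
width: 0.002
```

Run:
```python
from h import *
where()
for t in(.6,.4,.2,.1,0): print(t,proj('side',W(C,[lid(t,.094),lid(t,-.094)])).round(1).tolist())
ascii('side',245,240,330,325,2)
```

```text
32.52 carton TCP [-0.0157 -0.0101  0.0937] F(carton) [0.4 0.3 0.3] w 0.002
0.6 [[271.4, 235.2], [268.6, 296.7]]
0.4 [[266.9, 240.4], [263.6, 301.6]]
0.2 [[264.2, 246.0], [260.7, 306.8]]
0.1 [[263.6, 248.8], [260.0, 309.4]]
0 [[263.5, 251.7], [259.9, 312.0]]
240 ...........nnnnnnnn.nnnnnn.................
242 ............nnn.nnnnnnnnn..................
244 ..............nnnnnnnn.....................
246 ...........#.............#.................
248 ............#..........##..................
250 ..........WW.####...##Bn...................
252 ..........WWW.#B##B#B##.WWonoooo...........
254 .........oWWWW.##n###.WWWWonnoooo..........
256 .........oWWWWW......WWWWWonnoooo..........
258 .........oWWWWWWWWWWWWWWWWnnnoooo..........
260 .........o.WWWWW.WWWWWWWW.nnnoooo..........
262 .........oo...............noooooon.........
264 .........oo#...........##nnoooooon.........
266 .........oo#............#nnoooooon.........
268 .........oo#............#nnooooooo.........
270 .........oo#.W..........#nnooooooo.........
272 .........oonoWW.........n.ooooooon.........
274 .........ooo..........
[... 521 characters left out ...]
..........ooooooooo.........
298 ........oooooooooooooooooooooooooo.........
300 ........oooooooooooooooooooooooooo.........
302 ........oooooooooooooooooooooooooo.........
304 ........oooooooooooooooooooooooooo.........
306 ........oooooooooooooooooooooooooo.........
308 ........oooooooooooooooooooooooooo.........
310 ........oooooooooooooooooooooooooo.........
312 ........oooooooooooooooooooooooooo.........
314 ........oooooooooooooooooooooooooo.........
316 ........oooooooooooooooooooooooooo.........
318 ........oooooooooooooooooooooooooo.........
320 ........oooooooooooooooooooooooooo.........
322 ........ooooooooooooooooooooooooo..........
324 ........ooooooooooooooooooooooooo..........
```

Emit:
jog_arm(moves=[{"fingers": 1, "xyz": [0.5, 0, 0.3], "angular": [0, 0, 0]}, {"fingers": 1, "xyz": [1, 0, 0.6], "angular": [0, 0, 0]}, {"fingers": 1, "xyz": [1, 0, 0.9], "angular": [0, 0, 0]}, {"fingers": 1, "xyz": [1, 0, 0.9], "angular": [0, 0, 0]}])

```text
clock: 33.08
position: [0.4972, -0.2581, 0.085]
ee_rot: [-0.24, -3.132, -0.0]
force: [0.7, 0.6, 0.2]
width: 0.004
```

Emit:
jog_arm(moves=[{"fingers": 1, "xyz": [0, 0, 0.1], "angular": [0, 0, 0]}, {"fingers": 1, "xyz": [0, 0, 0.2], "angular": [0, 0, 0]}, {"fingers": 1, "xyz": [0, 0, 0.2], "angular": [0, 0, 0]}])

```text
clock: 33.45
position: [0.4975, -0.2581, 0.0834]
ee_rot: [0.24, 3.132, 0.0]
force: [-0.7, -0.7, 1.1]
width: 0.004
```

Emit:
jog_arm(moves=[{"fingers": 1, "xyz": [0, 0, 0.1], "angular": [0, 0, 0]}, {"fingers": 1, "xyz": [0, 0, 0.1], "angular": [0, 0, 0]}])

```text
clock: 33.7
position: [0.4976, -0.2582, 0.0831]
ee_rot: [0.24, 3.132, 0.0]
force: [-4.3, 2.6, 13.4]
width: 0.005
```

Run:
```python
from h import *
where()
ascii('scene',195,112,275,165,2)
```

```text
33.7 carton TCP [-0.0252 -0.0102  0.0831] F(carton) [-4.7  1.9 13.4] w 0.005
112 ......................#####.............
114 ..................#...#####.............
116 #...............#.#...###n#.#...........
118 #...............#.##..#no#####.........o
120 #...#............#.##.######n##......noo
122 ....#...........on#n########n###.....noo
124 ...##........ooooo###########n##......no
126 ..###.....oooooooon##########o##......nn
128 .###...oooooooooooo#########n.####....nn
130 ###...ooooooooooooon#oo###..######....nn
132 ##....nooooooooooooon.############....nn
134 .......ooooooooooooono.#########.###..nn
136 .......noooooooooooooo#############....n
138 .......noooooooooooo...#########........
140 .......nnoooooooo......######...........
142 .......nnoooooWWW.......##..............
144 .......nnnoWWWWWW..............oo.......
146 ........nnoWWWWWWW..........oooooo......
148 ........nnnoWWWWWWW......ooooooooo......
150 ........nnnoWWWWWWW...ooooooooooooo.....
152 .........nnnoWWWWWWooooooooooooooooo....
154 .........nnnoWWWooooooooooooooooonoo....
156 ..........nnooooooooooooooooooooooooo...
158 ..........nnnoooooooooooooooooooooooo...
160 ...........nnoooooooooooooooooooooooo...
162 ...........nnnoooooooooooooooooooonnnn..
164 ............nnooooooooooooooooonnnnnnn..
```

The lid is flat: firm contact, 13 N, at the expected height for its top (98 mm), still using the 15 mm offset. Now I lift off and go to the weight.

```bash
cat >> h.py <<'E'
def weight_pose(h,a=np.radians(29)):
    az=-1.444+np.pi; zw=np.array([np.cos(az)*np.sin(a),np.sin(az)*np.sin(a),np.cos(a)])
    return np.array([.541,.236,.048])+h*zw, orient(az,a)
E
python3 - <<'E'
from h import *
from cell import arm
st=arm.observe();p,o=weight_pose(.15);print(p,rel(p,o,st))
E
```

```text
[0.53180388 0.30813764 0.17919296] ([5.2, 56.5, -9.6], [0.503, -0.07, -0.274])
```

Emit:
jog_arm(moves=[{"fingers": 1, "xyz": [0, 0, -6], "angular": [0, 0, 0]}, {"fingers": 1, "xyz": [0, 0, -12], "angular": [0, 0, 0]}, {"fingers": 0.5, "xyz": [0, 0, -18], "angular": [0, 0, 0]}, {"fingers": 0, "xyz": [0, 5, -20], "angular": [0, 0, 0]}, {"fingers": 0, "xyz": [1, 11, -20], "angular": [0, 0, 0]}, {"fingers": 0, "xyz": [1, 17, -20], "angular": [0, 0, 0]}, {"fingers": 0, "xyz": [2, 23, -20], "angular": [0, 0, 0]}, {"fingers": 0, "xyz": [3, 29, -20], "angular": [0, 0, 0]}, {"fingers": 0, "xyz": [3, 35, -20], "angular": [0.12, 0, -0.1]}, {"fingers": 0, "xyz": [4, 41, -20], "angular": [0.25, 0, -0.15]}, {"fingers": 0, "xyz": [5, 47, -20], "angular": [0.4, -0.03, -0.22]}, {"fingers": 0, "xyz": [5.2, 53, -18], "angular": [0.503, -0.07, -0.274]}])

```text
clock: 35.25
position: [0.5268, 0.2768, 0.2632]
ee_rot: [-0.196, 3.001, -0.778]
force: [2.5, 0.4, -0.1]
width: 0.5
```

Run:
```python
from h import *
from cell import arm
st=arm.observe();print(st['clock'],st['position'],st['width'],st['joints'].round(2))
for h in(.15,.09,.06): p,o=weight_pose(h);print(h,rel(p,o,st))
# carton state, arm away
ascii('side',250,246,325,330,3)
```

```text
35.25 [0.52682694 0.27679837 0.26322466] 0.5000718768433164 [-0.93  0.53  0.18  1.42  0.31  1.51  0.87]
0.15 ([-0.9, 6.7, 5.9], [-0.001, 0.004, 0.003])
0.09 ([-0.9, 6.8, 11.9], [-0.001, 0.004, 0.003])
0.06 ([-0.8, 6.8, 14.9], [-0.001, 0.004, 0.003])
246 .........................
249 .........................
252 .....oooooooooooo........
255 .....oooooooooooooooo....
258 .....oooooooooooooooo....
261 .....oooooooooooooooo....
264 .....oooooooooooooooo....
267 .....oooooooooooooooo....
270 ....ooooooooooooooooo....
273 ....oWWWWWWWWo..ooooo....
276 ....oWWWWWWWWWWWWWWWo....
279 ....oWWWWWWWWWWWWWWWo....
282 ....oWWWWWWWWWWWWWWWo....
285 ....oWWWWWWWWWWWWWWWo....
288 ....o..ooWW.WWWWWWWWo....
291 ....ooooooooooooooooo....
294 ....ooooooooooooooooo....
297 ....ooooooooooooooooo....
300 ....ooooooooooooooooo....
303 ....ooooooooooooooooo....
306 ....ooooooooooooooooo....
309 ....ooooooooooooooooo....
312 ....ooooooooooooooooo....
315 ....ooooooooooooooooo....
318 ....ooooooooooooooooo....
321 ....ooooooooooooooooo....
324 ....ooooooooooooooooo....
327 ....ooooooooooooooooo....
```

Emit:
jog_arm(moves=[{"fingers": 0, "xyz": [-0.5, 3.5, 2], "angular": [0, 0, 0]}, {"fingers": 0, "xyz": [-0.9, 6.7, 4], "angular": [0, 0, 0]}, {"fingers": 0, "xyz": [-0.9, 6.7, 6], "angular": [0, 0, 0]}, {"fingers": 0, "xyz": [-0.9, 6.7, 6], "angular": [0, 0, 0]}])

```text
clock: 35.8
position: [0.5313, 0.3017, 0.1762]
ee_rot: [-0.191, 3.007, -0.782]
force: [-0.2, 0.3, 0.3]
width: 0.497
```

```bash
cat >> h.py <<'E'
def orange(im):
    h=cv2.cvtColor(im,cv2.COLOR_RGB2HSV);m=((h[...,0]>4)&(h[...,0]<16)&(h[...,1]>200)&(h[...,2]>90)).astype(np.uint8)
    n,l,s,c=cv2.connectedComponentsWithStats(m);k=1+np.argmax(s[1:,4]);return l==k,s[k]
E
python3 - <<'E'
from h import *
from cell import arm
st=arm.observe();im=imaging.get_image('wrist');m,s=orange(im);print(st['clock'],st['position'],s)
ys,xs=np.nonzero(m);print(cv2.boxPoints(cv2.minAreaRect(np.c_[xs,ys].astype(np.float32))).round())
p=imaging.camera_params('wrist');H=p['hand_eye'];R0=R.from_rotvec(st['ee_rot'])
pw,o=weight_pose(0);X=[pw+o.apply([sy*.05,sx*.01,-z]) for z in(.055,.01) for sx in(-1,1) for sy in(-1,1)]
t=R0.inv().apply(np.array(X)-st['position']);c=(t-H[:3,3])@H[:3,:3]
print(np.c_[p['fx']*c[:,0]/c[:,2]+p['cx'],p['fy']*c[:,1]/c[:,2]+p['cy']].round(1))
for y in range(s[1]-6,s[1]+s[3]+6,5): print(y,''.join('O' if m[y,x] else '.' for x in range(s[0]-10,s[0]+s[2]+10,3)))
E
```

```text
35.8 [0.5312586  0.30171033 0.1761947 ] [273 150   2  24  25]
[[273. 150.]
 [274. 150.]
 [274. 173.]
 [273. 173.]]
[[273.9 258.5]
 [273.1 146.4]
 [296.1 258.5]
 [297.8 146.4]
 [274.9 239. ]
 [274.3 140.9]
 [294.2 239. ]
 [295.5 141. ]]
144 ........
149 ........
154 ........
159 ........
164 ........
169 ........
174 ........
179 ........
```

Run:
```python
from h import *
im=imaging.get_image('wrist');h=cv2.cvtColor(im,cv2.COLOR_RGB2HSV)
print(h[200,200:370:6].tolist());print(h[170,200:370:6].tolist());print(h[110:300:8,285].tolist())
```

```text
[[70, 5, 151], [66, 8, 150], [53, 7, 153], [60, 5, 156], [45, 7, 153], [53, 6, 161], [107, 22, 81], [100, 9, 81], [120, 13, 79], [170, 6, 126], [173, 14, 162], [165, 12, 169], [7, 36, 163], [11, 191, 212], [11, 187, 210], [11, 191, 206], [178, 30, 119], [0, 16, 130], [170, 17, 132], [174, 13, 101], [160, 11, 69], [120, 4, 72], [130, 11, 68], [0, 0, 62], [130, 11, 70], [23, 10, 107], [30, 2, 107], [60, 7, 104], [78, 12, 107]]
[[53, 7, 147], [68, 7, 150], [40, 5, 151], [38, 6, 158], [60, 5, 146], [105, 6, 85], [108, 16, 82], [113, 12, 84], [109, 25, 83], [0, 15, 172], [168, 8, 161], [170, 13, 171], [5, 97, 205], [11, 192, 213], [10, 188, 212], [11, 192, 206], [7, 36, 122], [169, 15, 132], [171, 14, 129], [0, 7, 112], [165, 14, 74], [0, 14, 72], [0, 8, 64], [0, 8, 64], [165, 8, 68], [45, 4, 114], [23, 10, 103], [70, 7, 105], [75, 5, 109]]
[[98, 12, 85], [120, 20, 89], [105, 6, 83], [169, 12, 168], [7, 55, 159], [11, 189, 210], [11, 192, 209], [11, 190, 209], [11, 192, 208], [10, 193, 209], [10, 193, 209], [11, 189, 208], [10, 185, 208], [10, 186, 208], [10, 185, 210], [10, 184, 211], [11, 185, 208], [11, 189, 208], [11, 192, 205], [40, 5, 155], [40, 5, 150], [50, 5, 151], [45, 10, 150], [120, 5, 94]]
```

The orange rib in the wrist image spans x 273–294 and rows 150–254, matching the prediction to about 1 mm. I'll centre by 4 mm and descend in steps with force checks.

Emit:
jog_arm(moves=[{"fingers": 0, "xyz": [0, 0.4, 2], "angular": [0, 0, 0]}, {"fingers": 0, "xyz": [0, 0.4, 5], "angular": [0, 0, 0]}, {"fingers": 0, "xyz": [0, 0.4, 8], "angular": [0, 0, 0]}, {"fingers": 0, "xyz": [0, 0.4, 9.5], "angular": [0, 0, 0]}, {"fingers": 0, "xyz": [0, 0.4, 9.5], "angular": [0, 0, 0]}, {"fingers": 0, "xyz": [0, 0.4, 9.5], "angular": [0, 0, 0]}])

```text
clock: 36.65
position: [0.5376, 0.2623, 0.0936]
ee_rot: [-0.192, 3.005, -0.775]
force: [0.2, -0.9, -0.3]
width: 0.499
```

Emit:
jog_arm(moves=[{"fingers": 0, "xyz": [0, 0, 0.6], "angular": [0, 0, 0]}, {"fingers": 0, "xyz": [0, 0, 1.2], "angular": [0, 0, 0]}, {"fingers": 0, "xyz": [0, 0, 1.6], "angular": [0, 0, 0]}, {"fingers": 0, "xyz": [0, 0, 1.6], "angular": [0, 0, 0]}])

```text
clock: 37.15
position: [0.5379, 0.2529, 0.0782]
ee_rot: [-0.191, 3.006, -0.779]
force: [-0.3, 0.2, -0.0]
width: 0.499
```

Run:
```python
from h import *
from cell import arm
st=arm.observe();
for hh in (.032,.015,0):
    p,o=weight_pose(hh);print(hh,rel(p,o,st))
w=imaging.get_image('wrist')[80:400,130:430,::-1]
a=imaging.get_image('scene')[225:330,280:380,::-1];b=imaging.get_image('side')[125:205,230:310,::-1]
R_=lambda i,s:cv2.resize(i,s,interpolation=cv2.INTER_CUBIC)
cv2.imwrite("pics/g.png",np.hstack([R_(w,(500,530)),np.vstack([R_(a,(280,290)),R_(b,(280,240))])]))
```

```text
0.032 ([-0.1, -0.0, 0.3], [-0.001, -0.001, 0.0])
0.015 ([-0.1, -0.0, 2.0], [-0.001, -0.001, 0.0])
0 ([-0.1, -0.0, 3.5], [-0.001, -0.001, 0.0])
```

View pics/g.png

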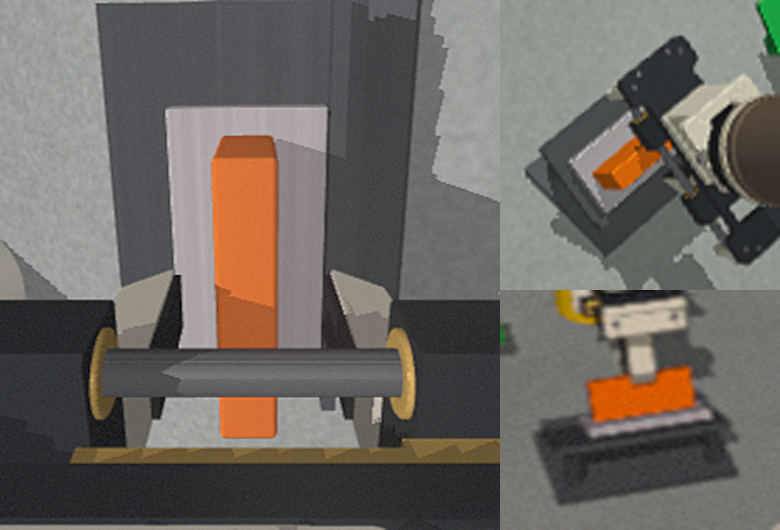

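The wrist view shows the jaws centred about the rib (x 212–277 between the pads at 180 and 330). The side view shows the tips overlapping only the top 10 mm of it, in line with the offset. I'll go about 2.3 cm deeper with force checks.

Emit:
jog_arm(moves=[{"fingers": 0, "xyz": [-0.1, 0, 0.5], "angular": [0, 0, 0]}, {"fingers": 0, "xyz": [-0.1, 0, 1.0], "angular": [0, 0, 0]}, {"fingers": 0, "xyz": [-0.1, 0, 1.5], "angular": [0, 0, 0]}, {"fingers": 0, "xyz": [-0.1, 0, 1.5], "angular": [0, 0, 0]}])

```text
clock: 37.8
position: [0.5397, 0.2457, 0.065]
ee_rot: [-0.191, 3.006, -0.779]
force: [0.0, 0.3, 0.4]
width: 0.503
```

Emit:
jog_arm(moves=[{"fingers": 0, "xyz": [0, 0, 0.4], "angular": [0, 0, 0]}, {"fingers": 0, "xyz": [0, 0, 0.8], "angular": [0, 0, 0]}, {"fingers": 0, "xyz": [0, 0, 0.8], "angular": [0, 0, 0]}])

```text
clock: 38.17
position: [0.5403, 0.242, 0.0581]
ee_rot: [-0.191, 3.006, -0.778]
force: [-0.6, 0.5, -0.5]
width: 0.502
```

Emit:
jog_arm(grip_force=30, moves=[{"fingers": 1, "xyz": [0, 0, 0], "angular": [0, 0, 0]}, {"fingers": 1, "xyz": [0, 0, 0], "angular": [0, 0, 0]}, {"fingers": 1, "xyz": [0, 0, 0], "angular": [0, 0, 0]}, {"fingers": 1, "xyz": [0, 0, 0], "angular": [0, 0, 0]}, {"fingers": 1, "xyz": [0, 0, 0], "angular": [0, 0, 0]}, {"fingers": 1, "xyz": [0, 0, 0], "angular": [0, 0, 0]}])

```text
clock: 38.92
position: [0.5406, 0.2417, 0.059]
ee_rot: [-0.19, 3.005, -0.779]
force: [-1.4, -1.8, 4.7]
width: 0.216
```

It's gripped: the opening is 19.9 mm, which is the rib's 20 mm. Now lifting off the rest.

Emit:
jog_arm(moves=[{"fingers": 1, "xyz": [0, 0, -0.7], "angular": [0, 0, 0]}, {"fingers": 1, "xyz": [0, 0, -1.5], "angular": [0, 0, 0]}, {"fingers": 1, "xyz": [0, 0, -3], "angular": [0, 0, 0]}, {"fingers": 1, "xyz": [0, 0, -5], "angular": [0, 0, 0]}, {"fingers": 1, "xyz": [0, 0, -7], "angular": [0, 0, 0]}, {"fingers": 1, "xyz": [0, 0, -9], "angular": [0, 0, 0]}, {"fingers": 1, "xyz": [0, 0, -9], "angular": [0, 0, 0]}])

```text
clock: 39.8
position: [0.5352, 0.2886, 0.1384]
ee_rot: [-0.194, 3.005, -0.771]
force: [0.9, 0.4, -7.8]
width: 0.214
```

Run:
```python
from h import *
from cell import arm
st=arm.observe();print(st['clock'],st['position'],st['width'],st['force'],st['joints'].round(2))
o=orient(np.radians(-8.8));print(rel([.54,.22,.28],o,st)); print('level only',rel([.54,.25,.26],orient(np.radians(97.3)),st))
```

```text
39.8 [0.53515423 0.28855863 0.13836815] 0.21386228117817627 [ 0.90918517  0.44712331 -7.84960871] [-0.93  0.66  0.17  1.52  0.31  1.3   0.79]
([0.4, -12.8, -9.1], [-0.347, 0.465, 1.809])
level only ([-0.0, -9.3, -8.8], [-0.502, 0.002, 0.001])
```

Emit:
jog_arm(moves=[{"fingers": 1, "xyz": [0, -1.5, -2], "angular": [-0.1, 0, 0]}, {"fingers": 1, "xyz": [0, -3.5, -4], "angular": [-0.2, 0, 0]}, {"fingers": 1, "xyz": [0, -5.5, -6], "angular": [-0.3, 0, 0]}, {"fingers": 1, "xyz": [0, -7.5, -8], "angular": [-0.42, 0, 0]}, {"fingers": 1, "xyz": [0, -9.3, -9], "angular": [-0.506, 0, 0]}, {"fingers": 1, "xyz": [0, -9.3, -9], "angular": [-0.506, 0, 0]}, {"fingers": 1, "xyz": [0, -9.3, -9], "angular": [-0.506, 0, 0]}])

```text
clock: 40.67
position: [0.539, 0.248, 0.2599]
ee_rot: [0.199, -3.133, 0.003]
force: [-0.6, 1.1, -6.9]
width: 0.214
```

Run:
```python
from h import *
from cell import arm
st=arm.observe();print(st['clock'],st['position'],st['width'],st['joints'].round(2))
o=orient(np.radians(-8.8));print(rel([*C[:2],.26],o,st))
m=imaging.get_image('side');h=cv2.cvtColor(m,cv2.COLOR_RGB2HSV);k=((h[...,0]>5)&(h[...,0]<16)&(h[...,1]>190)&(h[...,2]>150)).astype(np.uint8)
n,l,s,c=cv2.connectedComponentsWithStats(k);i=1+np.argmax(s[1:,4]);ys,xs=np.nonzero(l==i);r=cv2.minAreaRect(np.c_[xs,ys].astype(np.float32));print(r)
for z in(.042,-.003): print(proj('side',[st['position']+R.from_rotvec(st['ee_rot']).apply([sx*.05,.01,.0124-.01-.045+(.045 if z<0 else 0)]) for sx in(-1,1)]))
```

```text
40.675 [0.53901123 0.24795441 0.25988121] 0.21414551400890142 [-0.57  0.35  0.07  1.58 -0.03  1.21  1.2 ]
([7.8, -49.4, 0.1], [-0.004, -0.001, 1.851])
((260.4356689453125, 110.85643768310547), (14.527543067932129, 14.030025482177734), 84.2894058227539)
[[284.62684736  98.95587057]
 [252.50855724 103.57444125]]
[[284.41151679 111.17918165]
 [253.04264414 115.84988493]]
```

Emit:
jog_arm(moves=[{"fingers": 1, "xyz": [0.5, -3, 0], "angular": [0, 0, 0.15]}, {"fingers": 1, "xyz": [1, -7, 0], "angular": [0, 0, 0.32]}, {"fingers": 1, "xyz": [1.5, -11, 0], "angular": [0, 0, 0.49]}, {"fingers": 1, "xyz": [2.3, -16, 0], "angular": [0, 0, 0.66]}, {"fingers": 1, "xyz": [3.2, -21, 0], "angular": [0, 0, 0.83]}, {"fingers": 1, "xyz": [4.2, -26, 0], "angular": [0, 0, 1.0]}, {"fingers": 1, "xyz": [5, -31, 0], "angular": [0, 0, 1.17]}, {"fingers": 1, "xyz": [5.8, -36, 0], "angular": [0, 0, 1.34]}, {"fingers": 1, "xyz": [6.6, -41, 0], "angular": [0, 0, 1.51]}, {"fingers": 1, "xyz": [7.2, -45, 0], "angular": [0, 0, 1.68]}, {"fingers": 1, "xyz": [7.6, -48, 0], "angular": [0, 0, 1.8]}, {"fingers": 1, "xyz": [7.8, -49.4, 0], "angular": [0, 0, 1.851]}])

```text
clock: 42.22
position: [0.5248, -0.252, 0.26]
ee_rot: [-2.386, -2.042, 0.005]
force: [0.7, 0.6, -7.4]
width: 0.217
```

Emit:
jog_arm(moves=[{"fingers": 1, "xyz": [0, 0, 0], "angular": [0, 0, 0]}, {"fingers": 1, "xyz": [0, 0, 3], "angular": [0, 0, 0]}, {"fingers": 1, "xyz": [0, 0, 7], "angular": [0, 0, 0]}, {"fingers": 1, "xyz": [0, 0, 11], "angular": [0, 0, 0]}, {"fingers": 1, "xyz": [0, 0, 12.5], "angular": [0, 0, 0]}, {"fingers": 1, "xyz": [0, 0, 12.5], "angular": [0, 0, 0]}, {"fingers": 1, "xyz": [0, 0, 12.5], "angular": [0, 0, 0]}])

```text
clock: 43.1
position: [0.5261, -0.2518, 0.1376]
ee_rot: [2.383, 2.045, 0.001]
force: [0.1, 0.6, -7.1]
width: 0.213
```

Run:
```python
from h import *
from cell import arm
where();st=arm.observe();print(rel([*C[:2],.110],orient(np.radians(-8.8)),st))
ascii('side',245,225,335,335,3)
```

```text
43.1 carton TCP [0.002  0.0005 0.1376] F(carton) [ 0.   0.7 -7.1] w 0.213
([-0.0, -0.2, 2.8], [0.002, 0.001, 0.001])
225 ........W..nnnnnnnn.....WW....
228 ........W#...n.nn.............
231 ..###...W.#........#........WW
234 ..#.##..WW.###..####....##.#..
237 ...####.WWW.################..
240 ..#####.WWW.....W.ooo..#####..
243 ..#####...........#n....####..
246 ..#####...WWW.....##....####..
249 ..#####.WWWWWWWWW.###...####..
252 .#########################.#..
255 .####..nnnnnnooon###no..####..
258 .........####....###n.........
261 ......noo####ooon###nn........
264 ......ooooo..ooo...noon.......
267 ......oooooW.ooo..oooon.......
270 ......ooooo..ooo...ooon.......
273 ......oWWWW..ooo...oooo.......
276 ......oWWW...ooo...WWWo.......
279 ......oWWWW..ooo...WWWo.......
282 ......oWWW...ooo...WWWo.......
285 ......oWWWW..ooo...WWWo.......
288 ......oooo...ooo...WWWo.......
291 ......oooo.........oooo.......
294 ......oooo........ooooo.......
297 ......ooooooooooooooooo.......
300 ......ooooooooooooooooo.......
303 ......ooooooooooooooooo.......
306 .....oooooooooooooooooo.......
309 .....oooooooooooooooooo.......
312 .....oooooooooooooooooo.......
315 .....oooooooooooooooooo.......
318 ......ooooooooooooooooo.......
321 ......oooooooooooooooo........
324 ......oooooooooooooooo........
327 ......oooooooooooooooo........
330 ......oooooooooooooooo........
333 ..............................
```

Emit:
jog_arm(moves=[{"fingers": 1, "xyz": [0, -0.2, 0.8], "angular": [0, 0, 0]}, {"fingers": 1, "xyz": [0, -0.2, 1.5], "angular": [0, 0, 0]}, {"fingers": 1, "xyz": [0, -0.2, 2.0], "angular": [0, 0, 0]}, {"fingers": 1, "xyz": [0, -0.2, 2.3], "angular": [0, 0, 0]}, {"fingers": 1, "xyz": [0, -0.2, 2.4], "angular": [0, 0, 0]}, {"fingers": 1, "xyz": [0, -0.2, 2.4], "angular": [0, 0, 0]}])

```text
clock: 43.9
position: [0.5229, -0.2514, 0.1121]
ee_rot: [-2.385, -2.045, 0.001]
force: [0.5, 0.3, -7.5]
width: 0.217
```

Emit:
jog_arm(moves=[{"fingers": 1, "xyz": [0, 0, 0.1], "angular": [0, 0, 0]}, {"fingers": 1, "xyz": [0, 0, 0.2], "angular": [0, 0, 0]}, {"fingers": 1, "xyz": [0, 0, 0.3], "angular": [0, 0, 0]}, {"fingers": 1, "xyz": [0, 0, 0.3], "angular": [0, 0, 0]}])

```text
clock: 44.4
position: [0.5231, -0.2517, 0.1107]
ee_rot: [2.385, 2.044, 0.001]
force: [-5.9, 3.2, 11.8]
width: 0.219
```

Emit:
jog_arm(moves=[{"fingers": 1, "xyz": [0, 0, -0.15], "angular": [0, 0, 0]}, {"fingers": 1, "xyz": [0, 0, -0.15], "angular": [0, 0, 0]}, {"fingers": 0.3, "xyz": [0, 0, -0.15], "angular": [0, 0, 0]}, {"fingers": 0, "xyz": [0, 0, -0.15], "angular": [0, 0, 0]}, {"fingers": 0, "xyz": [0, 0, -0.15], "angular": [0, 0, 0]}, {"fingers": 0, "xyz": [0, 0, -0.15], "angular": [0, 0, 0]}, {"fingers": 0, "xyz": [0, 0, -0.15], "angular": [0, 0, 0]}])

```text
clock: 45.28
position: [0.5229, -0.2513, 0.1105]
ee_rot: [-2.385, -2.045, 0.001]
force: [0.4, 0.1, 0.3]
width: 0.498
```

Emit:
jog_arm(moves=[{"fingers": 0, "xyz": [0, 0, -1], "angular": [0, 0, 0]}, {"fingers": 0, "xyz": [0, 0, -3], "angular": [0, 0, 0]}, {"fingers": 0, "xyz": [0, 0, -7], "angular": [0, 0, 0]}, {"fingers": 0, "xyz": [0, 0, -12], "angular": [0, 0, 0]}, {"fingers": 0, "xyz": [-1, -3, -17], "angular": [0, 0, 0]}, {"fingers": 0, "xyz": [-3, -9, -20], "angular": [0, 0, 0]}, {"fingers": 0, "xyz": [-3, -15, -20], "angular": [0, 0, 0]}, {"fingers": 0, "xyz": [-3, -15, -20], "angular": [0, 0, 0]}])

```text
clock: 46.28
position: [0.3663, -0.2587, 0.3119]
ee_rot: [-2.389, -2.04, -0.004]
force: [0.9, 0.8, -0.2]
width: 0.501
```

Run:
```python
from h import *
where()
pl=[(sx*.03,sy*.06,z) for z in(.098,.108) for sx in(-1,1) for sy in(-1,1)];rb=[(sx*.01,sy*.05,.153) for sx in(-1,1) for sy in(-1,1)]
for n in P: print(n,'plate',proj(n,W(C,pl)).round().tolist(),'rib',proj(n,W(C,rb)).round().tolist())
for n in P:
    m=imaging.get_image(n);h=cv2.cvtColor(m,cv2.COLOR_RGB2HSV);k=((h[...,0]>5)&(h[...,0]<16)&(h[...,1]>170)&(h[...,2]>120)).astype(np.uint8)
    cnt,l,s,c=cv2.connectedComponentsWithStats(k);i=1+np.argmax(s[1:,4]);ys,xs=np.nonzero(l==i);print(n,s[i],cv2.boxPoints(cv2.minAreaRect(np.c_[xs,ys].astype(np.float32))).round().tolist())
ascii('side',245,228,335,335,2)
```

```text
46.27 carton TCP [-0.1548 -0.0308  0.3119] F(carton) [ 0.8  0.9 -0.2] w 0.501
scene plate [[239.0, 127.0], [254.0, 155.0], [221.0, 133.0], [235.0, 161.0], [239.0, 125.0], [254.0, 152.0], [221.0, 130.0], [235.0, 159.0]] rib [[233.0, 119.0], [246.0, 142.0], [227.0, 121.0], [239.0, 145.0]]
side plate [[274.0, 300.0], [276.0, 262.0], [298.0, 301.0], [298.0, 262.0], [274.0, 298.0], [276.0, 259.0], [298.0, 298.0], [298.0, 260.0]] rib [[282.0, 285.0], [283.0, 253.0], [291.0, 285.0], [291.0, 253.0]]
scene [233 129  13  25  93] [[233.0, 131.0], [240.0, 128.0], [248.0, 151.0], [241.0, 153.0]]
side [282 253   9  42 298] [[282.0, 253.0], [290.0, 253.0], [290.0, 294.0], [282.0, 294.0]]
228 ....................................WW.......
230 ....................................WWW...WW.
232 ............................................W
234 ..................................W.WWW......
236 ...................................WWW.......
238 .............................................
240 .............................................
242 .............................................
244 ..............
[... 1581 characters left out ...]

308 ........oooooooooooooooooooooooooo...........
310 ........oooooooooooooooooooooooooo...........
312 ........oooooooooooooooooooooooooo...........
314 ........oooooooooooooooooooooooooo...........
316 ........oooooooooooooooooooooooooo...........
318 ........oooooooooooooooooooooooooo...........
320 ........ooooooooooooooooooooooooon...........
322 ........ooooooooooooooooooooooooo............
324 ........ooooooooooooooooooooooooo............
326 ........ooooooooooooooooooooooooo............
328 ........ooooooooooooooooooooooooo............
330 ........ooooooooooooooooooooooooo............
332 .............................................
334 .............................................
```

```bash
python3 -c "
from cell import job;print(job.sign_off())"
```

```text
the job is handed in; nothing more can be done
None
```

I folded both end flaps flat, then the lid over them. I then lifted the weight off the rest by its orange grip, set it on the lid, let go and handed the job in at about 46 s on the robot's clock. No verdict is reported.

**Last checks:**
- **Lid:** closed flat in the side image.
- **Flaps:** both were flat within about 0.05 rad before I closed the lid. They can't be seen under it now.
- **Weight position:** in the side view the plate lies at columns 275–297 and rows 260–301. The model for dead centre and aligned gives 274–298 and 260–301.
- **Gripper:** after letting go it read no load (force under 1 N), then moved well clear.

**What disagreed or went wrong:**
- **Finger length:** contacts showed the fingers reaching about 32 mm less than stated, with contact about 15 mm behind the TCP. My first pushes on the left flap therefore missed it or only brushed its edge. I corrected for this on the later moves.
- **Force:** pressing the left flap briefly read 43 N at the wrist, below the 120 N wrist limit. I can't tell which part of the gripper took it, so I can't rule out the 40 N limit on the gripper's body.
- **Bystanders:** I kept the paths clear of them, but did not measure them again at the end.

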